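Sterilise the hanging spatula in the bench steriliser

TASK

Sterilise the flat-bladed spatula that hangs on the instrument stand: swing the steriliser's cover right aside, lower the spatula into the open well until its whole blade is inside, and keep it there for at least two seconds without knocking it on the well. Then hang it back in the free slot of the stand and swing the cover fully home over the well. Leave the other two instruments hanging, keep the blade off the bench and do not disturb the other things around.

Things in the scene. Friction and masses are not known exactly. Their poses are not given: they have to be found in the camera images.
- steriliser: Bench instrument steriliser, fixed to the bench: white box 150 (x) x 120 (y) x 115 mm high with an upright round steel well in its top. Origin: centre of its underside; -x is its front (grey panel with dial and switch), z up.
- well_mouth (a point): Centre of the well's mouth, level with the top of its rim (121 mm above the bench), 20 mm in front of the box's centre. The well is a plain empty bore 40 mm in diameter and 91 mm deep, wall 4 mm, square to the bench. Axes as the steriliser's.
- cover_pivot (a point): Vertical pivot pin of the swivel cover, 55 mm behind the well (+x of the steriliser); the point lies 127 mm above the bench, the pin's top 2.5 mm higher. The cover is a level steel disc 62 mm in diameter and 4 mm thick, on a 16 mm wide arm; its underside is 2.5 mm above the well's rim, its top 127.5 mm above the bench. Open, it overhangs the box's +y side by up to 26 mm.
- cover_knob (a point): Centre of the top of the black upright knob on the cover: a cylinder 18 mm in diameter and 30 mm tall, standing on the cover's disc; this point is its top, 157.5 mm above the bench. The knob goes round on a circle of 55 mm radius about cover_pivot.
- cover (a joint): Turn of the cover about its vertical pivot, rad. 0 = shut against its stop, disc centred over the well, knob straight in front (-x) of the pivot; grows clockwise seen from above, towards the steriliser's +y side (at 1.57 the knob is on the pivot's +y side); stop at 1.9. The well is wholly clear from 1.1 on. About 1 N on the knob moves it; it stays where left. Starts at 0 to 0.25.
- stand: Instrument stand, fixed: dark base 130 (x) x 210 (y) x 12 mm, two rods at the back, white plate 95 x 200 x 5 mm, top 135 mm above the bench. Three slots 14 mm wide, 60 mm apart, run in from the plate's front edge (-x, 35 mm before the seats). Origin: on the bench below the middle seat; -x is the open front. Nothing rises above the plate but the instruments and two 4 mm rod caps at the back.
- slot0 (a point): Seat of the first slot (-y side of the stand), on the plate's top face; an instrument hanging there has its axis here. The slot ends 7 mm behind this point. Axes as the stand's.
- slot1 (a point): Seat of the middle slot, likewise.
- slot2 (a point): Seat of the third slot (+y side), likewise.
- spatula: The spatula, 195 mm long, about 80 g, upright in any one of the slots. It alone has a flat grey handle, 12 (its x) x 24 mm (its y), from 4 to 85 mm above the origin, and a flat blade. Origin: on the axis, underside of the steel collar (28 mm wide, 4 mm thick) that rests on the plate; z up along the handle. Below: 6 mm round shaft, 55 mm long, then the blade, 3 (x) x 22 (y) x 55 mm.
- blade_tip (a point): Lower end of the spatula's blade, on its axis, 110 mm below the spatula's origin. The blade does not pass up through the slot: lift the collar a little (5 to 20 mm) off the plate, draw the spatula out through the slot's open front (-x of the stand), and bring it back the same way.
- needle: Another instrument on the stand, to be left hanging: slim round aluminium handle 12 mm in diameter, thin needle. Collar, origin and length as the spatula's.
- scoop: Another instrument on the stand, to be left hanging: round grey handle 20 mm in diameter with a rounded end, small steel scoop. Collar, origin and length as the spatula's.
- wash_bottle: Bystander: white wash bottle with bent spout, 68 mm in diameter, 185 mm high. Origin: centre of its underside.
- media_bottle: Bystander: amber glass bottle with orange cap, 80 mm in diameter, 165 mm high. Origin: centre of its underside.
- flask: Bystander: conical glass flask, 84 mm in diameter, 120 mm high. Origin: centre of its underside.
- dish_stack: Bystander: stack of four culture dishes, 90 mm in diameter, 60 mm high. Origin: centre of its underside.
- beaker: Bystander: glass beaker, 68 mm in diameter, 85 mm high. Origin: centre of its underside.
- marker: Bystander: capped marker pen lying on the bench, 135 mm long. Origin: below its middle.
Mind the look-alikes: they are no part of the job. What is shaped like the spatula but purple is not meant.

How it is judged:
By the outcome, as a careful person would: the job done as asked, in the order asked, and still so for the second after the job is handed in, with the robot touching nothing.
It also fails if it takes over 72 s, if anything falls off the work surface, if the arm or the gripper's body presses on something with over 40 N, if the wrist force passes 120 N, or if a joint passes its speed limit or range.

ROBOT

A 6-joint arm with a two-finger parallel gripper is mounted at the origin on the work surface. World frame = base frame: x ahead of the robot, y to its left, z up, the work surface at z = 0. Lengths are in m, angles in degrees, forces in N, time in s.
With the tool pointing down it reaches from about 0.25 to 0.725 m from the base axis. Payload 9.7 kg.
Tool frame: the origin (TCP) lies at the very end of the fingers, on their centre line; the grasp point (between the pads) lies 19 mm behind it; z points along the fingers, y is the direction in which the jaws open and shut (so a half turn about z gives the same grasp; the last joint's range is limited). The gripper opens to 85 mm and grips with 20 to 120 N. Pads are 22 mm wide; open, the fingers measure 114 mm over their backs; the gripper's body (76 mm by 85 mm) begins 54 mm behind the grasp point. The pads swing forward as they close: fully open they stand 13 mm farther back than shut.
Start: joints at [66.119, 4.979, 10.078, 95.1, 0, 90], TCP at [0.223, 0.503, 0.231] pointing down, gripper open.
Joint ranges: [-179.16, 179.16], [-48.56, 103.87], [-65.8, 70.77], [-126.05, 130.52], [-82.76, 87.17], [-180, 180]. Speed limits (degrees/s): [127.2, 127.2, 147.25, 180, 180, 180].

INTERFACE

Orientations are given as [roll, pitch, yaw] about the fixed x, y, z axes, in that order (R = Rz(yaw) Ry(pitch) Rx(roll)).
In Python, from workcell import bot gives the robot as it stands. The module is installed in compiled form; this text tells all that it offers.
- The arm moves only by the tool step_arm, never from a script. Its arguments are lists of equal length, an entry for each row: "dr": the turn, a rotation vector about the tool's x, y, z in rad, a list of three; "xyz": the shift along the tool's x, y, z in units of 40 mm (1.0 is 40 mm), a list of three; "gripper": the opening, from 0 (shut) to 1 (fully open). In form: {"dr": [[wx, wy, wz], ...], "xyz": [[x, y, z], ...], "gripper": [gripper, ...]}. A call has exactly 8 rows; each row is the pose to reach, as a shift and turn from the pose commanded when the call began, along the tool's axes at that moment; what a row does not reach only later rows make up. A row lasts 1/10 s, in which the tool goes at most 50 mm and 8.59 degrees, less where a joint would pass 70% of its speed; a pose out of reach is approached as far as the arm can. A call with a gripper value outside its range is refused whole. The fingers move at their own pace and stop on an object; "squeeze" is the grip in N (left out, the last holds). Time passes only in rows, so rows that repeat a pose let the fingers close, or fill a call up. It gives the time, the measured TCP pose, the force and the opening at its end, in the units of the state.
- bot.get_obs(): the state, without advancing time (a new reading comes with each control period).
- bot.camera(name): name is "scene" or "top"; returns a dict with "image" (384x512x3 uint8, red, green, blue), "camera_matrix" (3x3 intrinsics, pixels), "R" (3x3) and "t" (3): a world point X has camera coordinates R X + t. Camera axes: x right, y down, z forward; pixel columns grow to the right and rows downward; lengths in m; the calibration is good to about 2 mm. A picture is of the moment at which its call begins. There is no depth.
- bot.job_done(): hands the job in, once; it reports no verdict.
Trained networks look in a picture, given as the dict that the camera call returned (one of the last four; its "shot" number tells which), for a name from the list of things; names that differ only in an ending like _2 or _b are one class to them, and where a whole thing is asked for, a point or a joint stands for the part that bears it (a point fixed in the world has none). Each returns a list of dicts, best first, with "p" (0 to 1); they miss things now and then, are a little off and sometimes report something else, mostly with a low value. They report only what shows in the picture. A call takes as long as a camera call. They do not tell look-alikes from the thing itself.
- bot.regions_of(picture, thing): "region" (384x512 bool, what is visible of it) and "box" ([centre column, centre row, width, height] in pixels, round what is visible of it).
The state is a dict: "time": time; "q": joint angles; "qd": joint speeds; "joint_efforts": joint torques, N m; "ee_pos": TCP position; "tcp_rot": TCP orientation; "wrist_force": force on the tool from outside, world axes, zero at the start; "torque": the same for the moment, N m; "opening": finger opening in m.
Only numpy, scipy, OpenCV 4.12 (cv2) and the standard library are available. Lean on these libraries where they do the work, as an engineer would, in place of code of your own. Each camera call takes 0.05 s, during which the arm holds its last target.

## Working session

There is one attempt and no reset: what is moved stays moved. The work goes in short steps, Python scripts to look and compute and a tool call to move; the robot and the scene stay as the last step left them, time stands still between calls to the robot, and variables do not carry over. Pictures are saved under pics/ and viewed, and the job is handed in when it is done.

Besides the shell and the picture viewer there is one more tool, called by a JSON object that holds its "op" and its "data", one argument or row to a line. step_arm: Moves the arm, as the interface text tells. Its arguments: {"type":"object","properties":{"dr":{"type":"array"},"xyz":{"type":"array"},"gripper":{"type":"array"},"squeeze":{"type":"number"}},"required":["dr","xyz","gripper"]}

```bash
mkdir -p pics; python3 - <<'E'
from workcell import bot
import cv2,pickle
print(bot.get_obs())
for n in("scene","top"):
    p=bot.camera(n); cv2.imwrite(f"pics/{n}0.png",p["image"][:,:,::-1]); pickle.dump(p,open(f"{n}0.pkl","wb"))
    print(n,p["camera_matrix"].round(2).tolist(),p["R"].round(4).tolist(),p["t"].round(4).tolist())
    for th in("steriliser","well_mouth","cover_pivot","cover_knob","stand","spatula","needle","scoop"):
        try:
            for r in bot.regions_of(p,th)[:3]: print(th,round(r["p"],2),[round(float(v),1) for v in r["box"]])
        except Exception as e: print(th,e)
E
```

```text
{'time': 0.0, 'q': array([6.61197811e+01, 5.01156691e+00, 1.00333563e+01, 9.50994858e+01,
       1.27710312e-03, 9.00016826e+01]), 'qd': array([-0.00904432,  0.05370367,  0.03696767,  0.02034453,  0.07686951,
       -0.07037272]), 'joint_efforts': array([ 2.12947598e-03, -5.20387602e+01,  4.64807582e+01,  1.62677479e-02,
        6.14658848e-05, -1.37390481e-05]), 'ee_pos': array([0.22255333, 0.5027043 , 0.23056876]), 'tcp_rot': array([-1.79922304e+02, -1.27482019e-03,  1.56118097e+02]), 'wrist_force': array([-0.67841974,  0.68682104, -0.52695171]), 'torque': array([-0.02743495,  0.03821347, -0.02414579]), 'opening': 0.0850002563779363}
scene [[438.07, 0.0, 262.89], [0.0, 438.07, 186.24], [0.0, 0.0, 1.0]] [[-0.3118, 0.9499, -0.0223], [0.5768, 0.1706, -0.7989], [-0.755, -0.262, -0.6011]] [0.1654, -0.2447, 1.8361]
steriliser 0.87 [206.4, 183.6, 51.9, 55.9]
well_mouth 0.58 [208.3, 183.1, 53.6, 58.8]
cover_pivot 0.97 [207.2, 183.0, 52.3, 56.4]
cover_knob 0.58 [210.6, 163.3, 17.4, 24.2]
stand 0.58 [327.9, 213.6, 83.1, 74.5]
spatula 0.67 [365.9, 237.2, 14.1, 51.7]
spatula 0.54 [348.7, 197.4, 12.2, 46.7]
needle 0.58 [329.1, 177.9, 11.1, 29.5]
scoop 0.66 [311.4, 187.1, 8.0, 55.7]
top [[353.23, 0.0, 256.91], [0.0, 353.23, 193.5], [0.0, 0.0, 1.0]] [[-0.0021, -1.0, 0.0023], [-0.9894, 0.0018, -0.1451], [0.1451, -0.0025, -0.9894]] [0.0091, 0.5978, 1.0538]
steriliser 0.89 [320.2, 211.4, 49.4, 62.5]
well_mouth 0.97 [322.3, 211.6, 45.0, 58.9]
well_mouth 0.59 [321.2, 211.1, 18.4, 29.0]
cover_pivot 0.83 [319.9, 210.6, 46.1, 59.4]
cover_knob 0.65 [322.6, 209.6, 19.9, 30.3]
stand 0.74 [185.5, 201.1, 82.0, 53.0]
spatula 0.47 [157.9, 199.8, 14.9, 10.6]
needle 0.41 [183.1, 198.6, 9.8, 6.9]
scoop 0.54 [202.8, 202.8, 12.9, 14.3]
```

```bash
python3 - <<'E'
import cv2
a=cv2.imread("pics/scene0.png"); b=cv2.imread("pics/top0.png")
cv2.imwrite("pics/s_full.png",cv2.resize(a,(768,576)))
cv2.imwrite("pics/s_crop.png",cv2.resize(a[120:290,160:410],None,fx=3.2,fy=3.2,interpolation=2)[:600])
cv2.imwrite("pics/t_full.png",cv2.resize(b,(768,576)))
cv2.imwrite("pics/t_crop.png",cv2.resize(b[150:260,130:360],None,fx=3.4,fy=3.4,interpolation=2))
E
```

```text
(no output)
```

View pics/s_full.png

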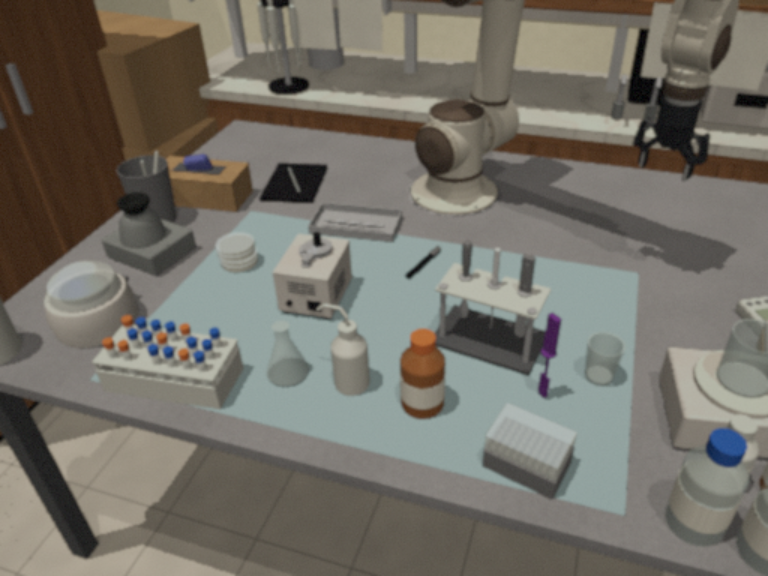

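View pics/s_crop.png

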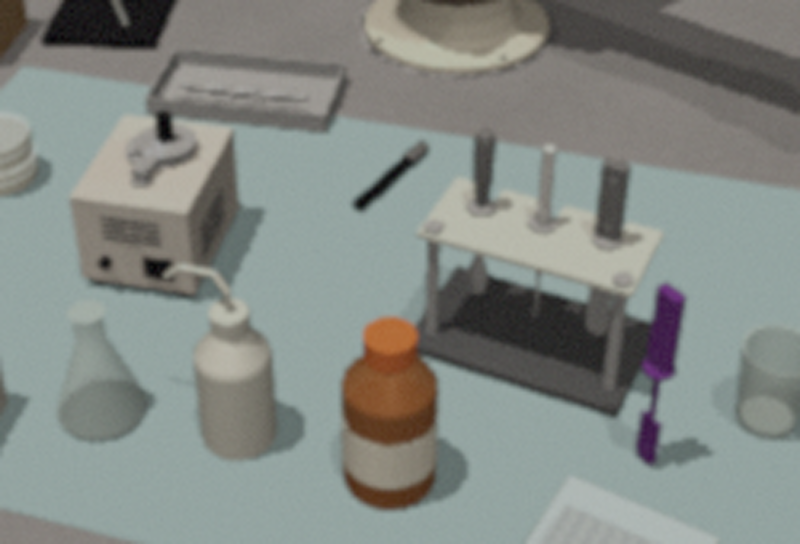

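View pics/t_full.png

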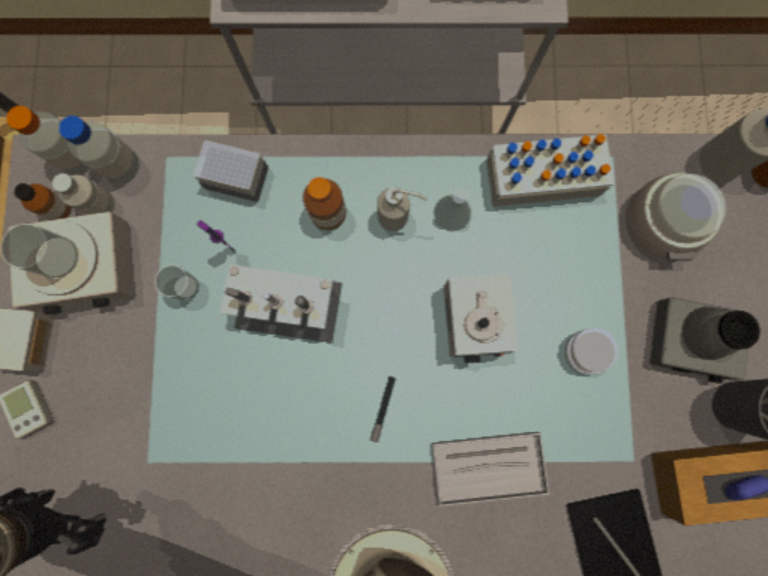

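View pics/t_crop.png

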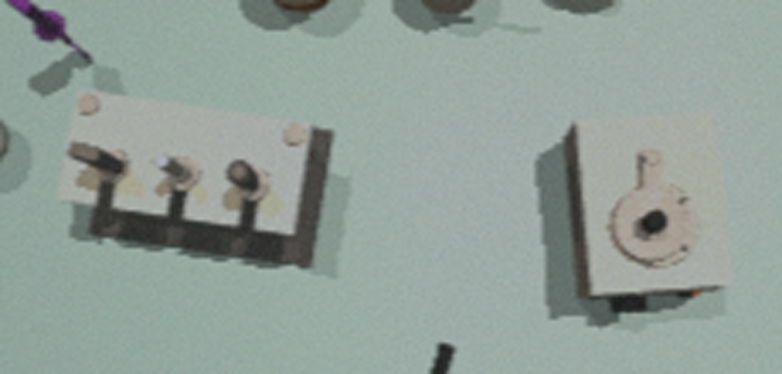

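```bash
cat > h.py <<'E'
import cv2,pickle,numpy as np
def zoom(img,x0,y0,x1,y1,f,name,step=5):
    c=cv2.resize(img[y0:y1,x0:x1,::-1],None,fx=f,fy=f,interpolation=cv2.INTER_CUBIC)
    for x in range(x0,x1):
        if x%step==0:
            cv2.line(c,(int((x-x0+.5)*f),0),(int((x-x0+.5)*f),5 if x%(2*step) else 12),(0,0,255),1)
            if x%(2*step)==0: cv2.putText(c,str(x),(int((x-x0+.5)*f)-12,24),0,.4,(0,0,255),1)
    for y in range(y0,y1):
        if y%step==0:
            cv2.line(c,(0,int((y-y0+.5)*f)),(5 if y%(2*step) else 12,int((y-y0+.5)*f)),(0,0,255),1)
            if y%(2*step)==0: cv2.putText(c,str(y),(14,int((y-y0+.5)*f)+4),0,.4,(0,0,255),1)
    cv2.imwrite(name,c)
def P(cam): return pickle.load(open(cam+"0.pkl","rb"))
def proj(p,X):
    X=np.atleast_2d(X); c=X@p["R"].T+p["t"]; q=c@p["camera_matrix"].T; return q[:,:2]/q[:,2:]
E
python3 - <<'E'
from h import *
t=P("top")["image"];s=P("scene")["image"]
zoom(t,285,175,355,250,8,"pics/z1.png")
zoom(t,140,170,235,235,8,"pics/z2.png")
zoom(s,175,145,245,215,8,"pics/z3.png")
zoom(s,285,155,375,230,8,"pics/z4.png")
E
```

```text
(no output)
```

View pics/z1.png

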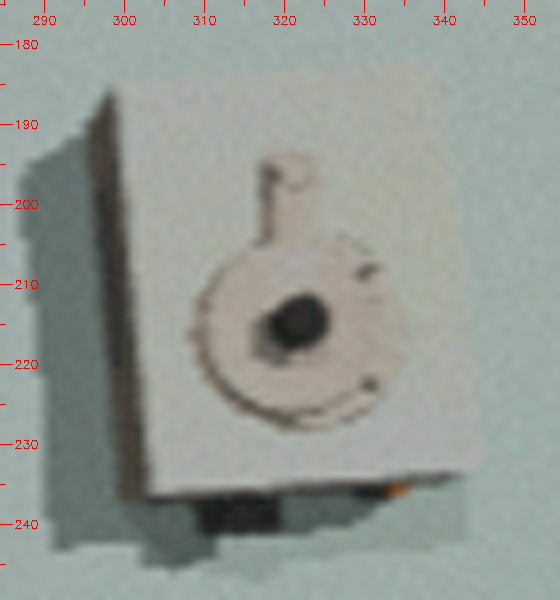

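View pics/z2.png

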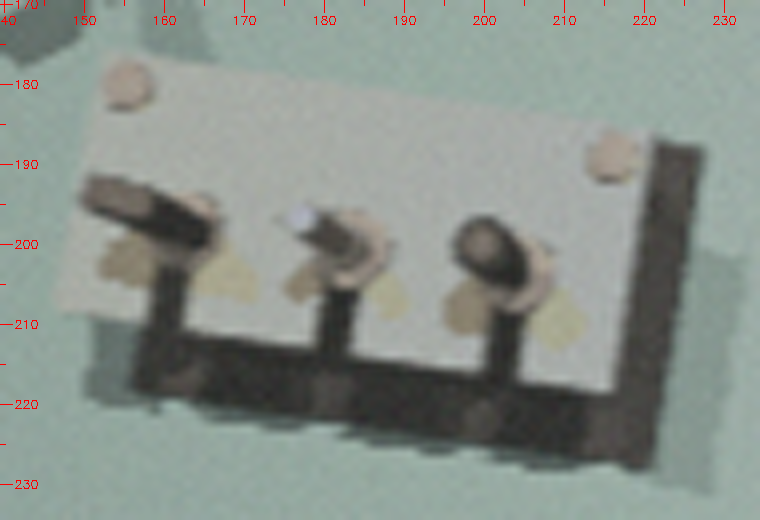

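View pics/z3.png

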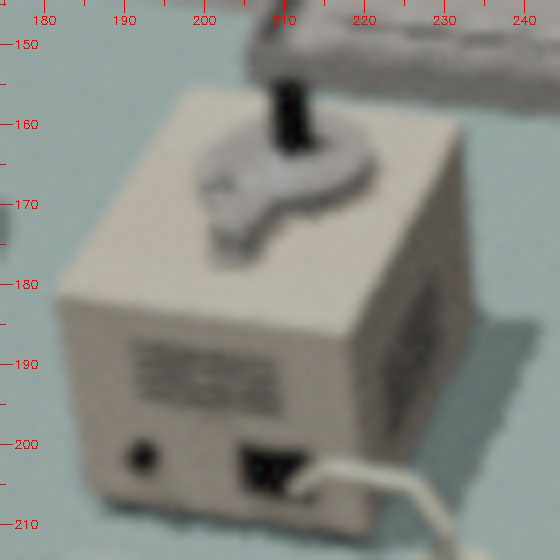

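View pics/z4.png

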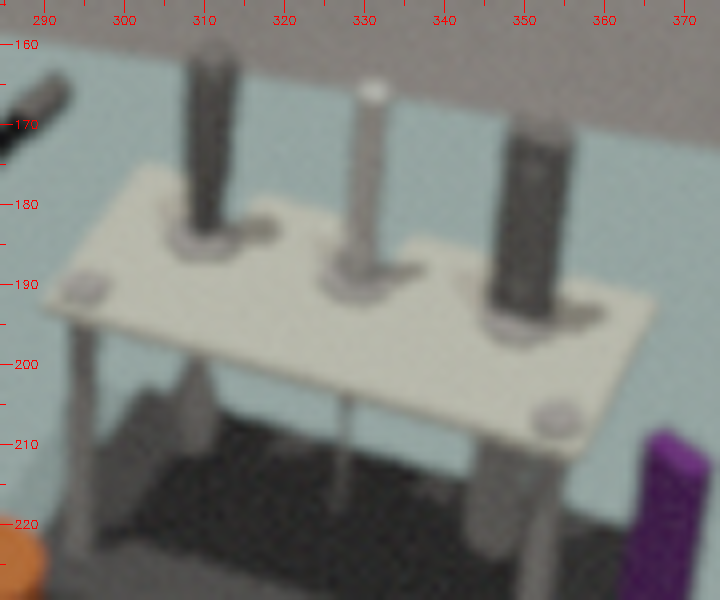

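```bash
cat > fit.py <<'E'
from h import *
from scipy.optimize import least_squares
T,S=P("top"),P("scene")
def w(pose,X):
    x,y,a=pose; X=np.array(X,float)/1000; c,s=np.cos(a),np.sin(a)
    return np.array([x+c*X[0]-s*X[1],y+s*X[0]+c*X[1],X[2]])
box=[(T,(75,60,115),(298.5,186)),(T,(75,-60,115),(339.5,182.5)),(T,(-75,60,115),(303.5,236.3)),(T,(-75,-60,115),(343.5,233.5)),
(S,(75,-60,115),(181.5,181.5)),(S,(75,60,115),(218,187)),(S,(-75,60,115),(232,160)),(S,(-75,-60,115),(199,156)),(S,(75,60,0),(220,212.5)),(S,(75,-60,0),(185.8,206.5)),
(T,(35,0,129.5),(321.2,196.5))]
st=[(T,(60,100,135),(152.5,176.5)),(T,(60,-100,135),(220.8,186)),(T,(-35,-100,135),(216.5,218.5)),(T,(-35,100,135),(146.5,208.5)),
(S,(-35,-100,135),(303.5,175.2)),(S,(60,-100,135),(290,193)),(S,(60,100,135),(357,211)),(S,(-35,100,135),(366.5,192))]
def fit(F,x0):
    r=lambda v:np.concatenate([proj(c,w(v,X))[0]-np.array(u) for c,X,u in F])
    o=least_squares(r,x0,loss="soft_l1"); print(o.x.round(4),np.degrees(o.x[2]).round(2)); print(r(o.x).reshape(-1,2).round(1).tolist()); return o.x
b=fit(box,[.5,-.15,0]); s=fit(st,[.5,.2,0])
for F,x in((box,b),(st,s)):
    for C in(T,S): fit([f for f in F if f[0] is C],x)
def kn(v):
    a=v[0]; X=(35-55*np.cos(a),55*np.sin(a),157.5)
    return np.concatenate([proj(T,w(b,X))[0]-[322.2,214.5],proj(S,w(b,X))[0]-[210.5,155.5]])
o=least_squares(kn,[.1]);print("cover",o.x,o.fun.round(1))
for k,n in((-60,"slot0"),(0,"slot1"),(60,"slot2")):
    print(n,w(s,(k*0,k,135)),proj(T,w(s,(0,k,139)))[0].round(1),proj(S,w(s,(0,k,139)))[0].round(1),"front",proj(T,w(s,(-35,k,135)))[0].round(1), "handletop",proj(T,w(s,(0,k,220)))[0].round(1),proj(S,w(s,(0,k,220)))[0].round(1))
print("well",w(b,(-20,0,121)),"pivot",w(b,(35,0,127)),proj(T,w(b,(35,0,129.5))),proj(S,w(b,(35,0,129.5))))
pickle.dump((b,s,o.x[0]),open("fit.pkl","wb"))
E
python3 fit.py
```

```text
[ 0.5421 -0.1786  0.063 ] 3.61
[[0.3, -1.3], [0.3, -0.5], [-0.4, 0.1], [1.5, 0.1], [-0.1, -1.2], [0.0, -1.5], [1.0, -1.1], [0.0, -1.4], [1.0, 1.7], [0.4, 2.3], [0.3, -0.3]]
[ 0.5624  0.2178 -0.1434] -8.22
[[-0.4, -0.7], [0.3, -0.4], [-0.6, 0.0], [-0.5, 0.0], [-1.3, -0.5], [-0.3, -1.0], [0.1, -0.2], [0.2, -0.6]]
[ 0.5412 -0.1777  0.0666] 3.82
[[-0.1, -0.9], [-0.1, -0.2], [-0.6, 0.5], [1.3, 0.4], [-0.1, 0.0]]
[ 0.5456 -0.1782  0.0608] 3.48
[[-0.5, -0.6], [-0.4, -0.8], [0.7, -0.5], [-0.3, -0.8], [0.6, 2.4], [-0.0, 2.9]]
[ 0.5616  0.2168 -0.1403] -8.04
[[-0.1, -0.3], [0.6, -0.3], [-0.2, 0.2], [-0.2, 0.4]]
[ 0.5646  0.219  -0.1483] -8.5
[[-1.0, -0.1], [-0.1, -0.6], [0.3, 0.4], [0.5, 0.1]]
cover [0.13130628] [ 0.3  0.   0.5 -0.4]
slot0 [0.55383727 0.15837905 0.135     ] [203.7 204.1] [310.3 183.1] front [201.9 216.5] handletop [199.1 200.5] [311.5 160.2]
slot1 [0.56241242 0.21776311 0.135     ] [182.7 201.1] [329.7 188.2] front [180.9 213.5] handletop [176.3 197.3] [331.7 165.1]
slot2 [0.57098757 0.27714717 0.135     ] [161.8 198.2] [349.7 193.6] front [159.9 210.5] handletop [153.5 194.1] [352.6 170.2]
well [ 0.5221243 -0.1798244  0.121    ] pivot [ 0.57701527 -0.17636298  0.127     ] [[321.46041226 196.22517626]] [[203.69023984 171.69422518]]
```

```bash
cat > mv.py <<'E'
# python3 mv.py x y z yaw [x y z yaw ...] : print tool-frame shifts (units of 40mm) and dr from measured pose
import sys,numpy as np
from scipy.spatial.transform import Rotation as Ro
from workcell import bot
def show(T,o=None):
    o=o or bot.get_obs()
    print("t",round(o["time"],2),"p",o["ee_pos"].round(4),"rpy",o["tcp_rot"].round(2),"q",o["q"].round(1),"F",o["wrist_force"].round(1),"op",round(o["opening"],4))
    R=Ro.from_euler("xyz",o["tcp_rot"],degrees=True)
    for x,y,z,yaw in T:
        d=R.inv().apply(np.array([x,y,z])-o["ee_pos"])/.04
        r=(R.inv()*Ro.from_euler("xyz",[180,0,yaw],degrees=True)).as_rotvec()
        print([round(float(v),3) for v in (x,y,z,yaw)],"xyz",[round(float(v),2) for v in d],"dr",[round(float(v),3) for v in r])
if __name__=="__main__":
    a=[float(v) for v in sys.argv[1:]]; show([a[i:i+4] for i in range(0,len(a),4)])
E
cat > knob.py <<'E'
import pickle,numpy as np,sys
from fit import w
E
python3 - <<'E'
import pickle,numpy as np
b,s,a0=pickle.load(open("fit.pkl","rb"))
def kn(a):
    X=np.array([.035-.055*np.cos(a),.055*np.sin(a)]);c,d=np.cos(b[2]),np.sin(b[2])
    return (b[0]+c*X[0]-d*X[1],b[1]+d*X[0]+c*X[1])
for a in (0,a0,.4,.7,1,1.3,1.6,1.75,1.9): print(a,np.round(kn(a),4),"yaw",round(180-np.degrees(a-b[2]),1))
E
python3 mv.py 0.525 -0.172 0.231 176 0.525 -0.172 0.2 176
```

```text
0 [ 0.5221 -0.1798] yaw 183.6
0.1313062765453439 [ 0.5221 -0.1726] yaw 176.1
0.4 [ 0.5251 -0.1582] yaw 160.7
0.7 [ 0.5328 -0.1436] yaw 143.5
1 [ 0.5444 -0.132 ] yaw 126.3
1.3 [ 0.559  -0.1244] yaw 109.1
1.6 [ 0.5752 -0.1214] yaw 91.9
1.75 [ 0.5834 -0.1217] yaw 83.3
1.9 [ 0.5915 -0.1233] yaw 74.7
t 0.9 p [0.2227 0.5029 0.2313] rpy [-180.      0.    156.12] q [66.1  5.  10.1 95.1 -0.  90. ] F [0.1 0.2 0.1] op 0.0854
[0.525, -0.172, 0.231, 176.0] xyz [-13.74, -12.37, 0.01] dr [-0.0, -0.0, -0.347]
[0.525, -0.172, 0.2, 176.0] xyz [-13.74, -12.37, 0.78] dr [-0.0, -0.0, -0.347]
```

{"op": "step_arm", "data": {
  "dr": [
    [0, 0, -0.02],
    [0, 0, -0.04],
    [0, 0, -0.07],
    [0, 0, -0.1],
    [0, 0, -0.13],
    [0, 0, -0.16],
    [0, 0, -0.18],
    [0, 0, -0.2]
  ],
  "xyz": [
    [-0.4, -0.4, 0],
    [-1.2, -1.1, 0],
    [-2.1, -1.9, 0],
    [-3.0, -2.7, 0],
    [-3.9, -3.5, 0],
    [-4.8, -4.3, 0],
    [-5.7, -5.1, 0],
    [-6.6, -5.9, 0]
  ],
  "gripper": [0.4, 0.4, 0.4, 0.4, 0.4, 0.4, 0.4, 0.4],
  "squeeze": 40
}}

```text
time: 1.7
ee_pos: [0.3689, 0.1785, 0.2316]
tcp_rot: [180.0, 0.0, 167.7]
wrist_force: [0.3, 0.5, 0.8]
opening: 0.0342
```

```bash
python3 mv.py 0.522 -0.172 0.231 176 0.522 -0.172 0.19 176
```

```text
t 1.7 p [0.3689 0.1785 0.2316] rpy [1.7996e+02 5.0000e-02 1.6765e+02] q [ 25.8 -14.1  -7.7  96.3  -0.   38.2] F [0.3 0.5 0.8] op 0.0342
[0.522, -0.172, 0.231, 176.0] xyz [-5.61, -7.74, 0.01] dr [0.001, 0.001, -0.146]
[0.522, -0.172, 0.19, 176.0] xyz [-5.61, -7.74, 1.04] dr [0.001, 0.001, -0.146]
```

{"op": "step_arm", "data": {
  "dr": [
    [0, 0, -0.02],
    [0, 0, -0.04],
    [0, 0, -0.06],
    [0, 0, -0.08],
    [0, 0, -0.1],
    [0, 0, -0.12],
    [0, 0, -0.14],
    [0, 0, -0.146]
  ],
  "xyz": [
    [-0.7, -0.97, 0.1],
    [-1.4, -1.94, 0.2],
    [-2.1, -2.9, 0.3],
    [-2.8, -3.87, 0.4],
    [-3.5, -4.84, 0.5],
    [-4.2, -5.8, 0.6],
    [-4.9, -6.77, 0.7],
    [-5.6, -7.74, 0.8]
  ],
  "gripper": [0.4, 0.4, 0.4, 0.4, 0.4, 0.4, 0.4, 0.4]
}}

```text
time: 2.5
ee_pos: [0.5211, -0.1724, 0.1992]
tcp_rot: [-180.0, 0.0, 176.0]
wrist_force: [1.3, 0.5, -0.2]
opening: 0.0342
```

```bash
python3 mv.py 0.522 -0.172 0.2 176 0.522 -0.172 0.139 176; python3 - <<'E'
from h import *
from workcell import bot
t=bot.camera("top")["image"];s=bot.camera("scene")["image"]
zoom(t,285,160,365,250,6,"pics/k1.png")
zoom(s,175,110,255,200,6,"pics/k2.png")
a=cv2.imread("pics/k1.png");b=cv2.imread("pics/k2.png");cv2.imwrite("pics/k.png",cv2.resize(np.hstack([a,b]),(800,450)))
E
```

```text
t 2.5 p [ 0.5211 -0.1724  0.1992] rpy [-1.8000e+02  3.0000e-02  1.7597e+02] q [-18.3   4.2   5.7  91.5   0.  -14.3] F [ 1.3  0.5 -0.2] op 0.0342
[0.522, -0.172, 0.2, 176.0] xyz [-0.02, 0.01, -0.02] dr [-0.0, 0.001, -0.001]
[0.522, -0.172, 0.139, 176.0] xyz [-0.02, 0.01, 1.51] dr [-0.0, 0.001, -0.001]
```

View pics/k.png

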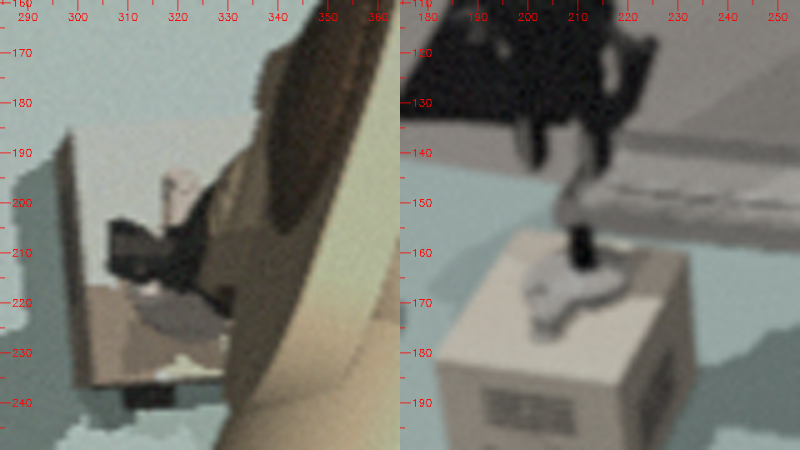

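```bash
python3 - <<'E'
from h import *
from workcell import bot
S,T=P("scene"),P("top")
print(proj(S,[[.5211,-.1724,.1992],[.5221,-.1726,.1575],[.5211,-.19,.1992],[.5211,-.155,.1992]]).round(1))
s=bot.camera("scene");zoom(s["image"],190,115,235,180,9,"pics/k3.png")
E
```

```text
[[209.9 143.7]
 [211.  155.1]
 [204.8 142.9]
 [215.1 144.6]]
```

View pics/k3.png

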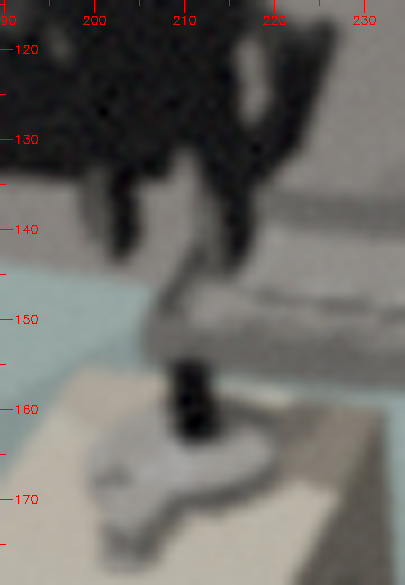

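{"op": "step_arm", "data": {
  "dr": [
    [0, 0, 0],
    [0, 0, 0],
    [0, 0, 0],
    [0, 0, 0],
    [0, 0, 0],
    [0, 0, 0],
    [0, 0, 0],
    [0, 0, 0]
  ],
  "xyz": [
    [0, 0, 0.3],
    [0, 0, 0.6],
    [0, 0, 0.9],
    [0, 0, 1.1],
    [0, 0, 1.3],
    [0, 0, 1.45],
    [0, 0, 1.6],
    [0, 0, 1.6]
  ],
  "gripper": [0.4, 0.4, 0.4, 0.4, 0.4, 0.4, 0.4, 0.4]
}}

```text
time: 3.45
ee_pos: [0.5204, -0.1702, 0.1345]
tcp_rot: [180.0, -0.1, 175.9]
wrist_force: [-0.3, -0.5, -0.2]
opening: 0.034
```

```bash
python3 mv.py  0.5231 -0.168 0.135 171 0.5251 -.1582 .135 160.7 0.5328 -0.1436 .135 143.5 0.5444 -0.132 .135 126.3 .559 -.1244 .135 109 .5752 -.1214 .135 91.9 .5834 -.1217 .135 83.3; python3 - <<'E'
from h import *
from workcell import bot
s=bot.camera("scene");zoom(s["image"],190,115,235,180,9,"pics/k4.png")
E
```

```text
t 3.45 p [ 0.5204 -0.1702  0.1345] rpy [ 1.7999e+02 -5.0000e-02  1.7594e+02] q [-18.1   3.8  -1.8  84.4  -0.  -14.1] F [-0.3 -0.5 -0.2] op 0.034
[0.523, -0.168, 0.135, 171.0] xyz [-0.06, 0.06, -0.01] dr [0.0, -0.001, 0.086]
[0.525, -0.158, 0.135, 160.7] xyz [-0.1, 0.31, -0.01] dr [0.0, -0.001, 0.266]
[0.533, -0.144, 0.135, 143.5] xyz [-0.26, 0.68, -0.01] dr [-0.0, -0.001, 0.566]
[0.544, -0.132, 0.135, 126.3] xyz [-0.53, 0.99, -0.01] dr [-0.0, -0.001, 0.866]
[0.559, -0.124, 0.135, 109.0] xyz [-0.88, 1.21, -0.01] dr [-0.0, -0.001, 1.168]
[0.575, -0.121, 0.135, 91.9] xyz [-1.28, 1.31, -0.01] dr [-0.0, -0.001, 1.467]
[0.583, -0.122, 0.135, 83.3] xyz [-1.49, 1.32, -0.01] dr [-0.001, -0.001, 1.617]
```

View pics/k4.png

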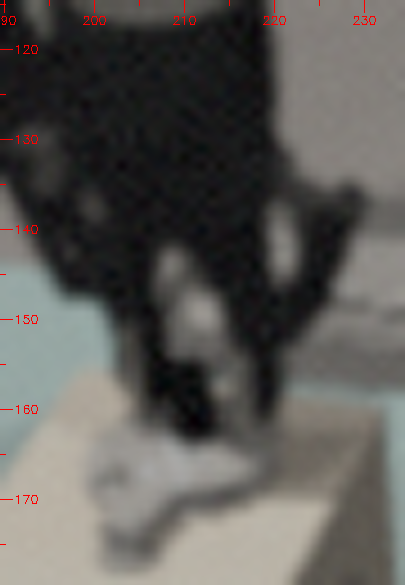

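```bash
cat > arc.py <<'E'
import sys,pickle,numpy as np
from mv import show
b,s,a0=pickle.load(open("fit.pkl","rb"))
def kn(a,z=.135):
    X=np.array([.035-.055*np.cos(a),.055*np.sin(a)]);c,d=np.cos(b[2]),np.sin(b[2])
    return (b[0]+c*X[0]-d*X[1],b[1]+d*X[0]+c*X[1],z,180-np.degrees(a-b[2]))
if __name__=="__main__": show([kn(float(a),float(sys.argv[1])) for a in sys.argv[2:]])
E
python3 arc.py .135 .2 .3 .42 .54 .66 .78 .9 1.0
```

```text
t 3.5 p [ 0.5206 -0.1703  0.135 ] rpy [ 1.7999e+02 -2.0000e-02  1.7594e+02] q [-18.1   3.8  -1.8  84.4  -0.  -14.1] F [ 0.1 -0.5  0.6] op 0.0338
[0.523, -0.169, 0.135, 172.149] xyz [-0.05, 0.04, 0.0] dr [0.0, -0.0, 0.066]
[0.524, -0.163, 0.135, 166.42] xyz [-0.06, 0.18, 0.0] dr [0.0, -0.0, 0.166]
[0.525, -0.157, 0.135, 159.544] xyz [-0.1, 0.34, 0.0] dr [0.0, -0.0, 0.286]
[0.528, -0.151, 0.135, 152.669] xyz [-0.16, 0.49, 0.0] dr [0.0, -0.0, 0.406]
[0.532, -0.145, 0.135, 145.793] xyz [-0.23, 0.64, 0.0] dr [-0.0, -0.0, 0.526]
[0.536, -0.14, 0.135, 138.918] xyz [-0.32, 0.78, 0.0] dr [-0.0, -0.0, 0.646]
[0.54, -0.136, 0.135, 132.042] xyz [-0.43, 0.9, 0.0] dr [-0.0, -0.0, 0.766]
[0.544, -0.132, 0.135, 126.313] xyz [-0.53, 1.0, 0.0] dr [-0.0, -0.0, 0.866]
```

{"op": "step_arm", "data": {
  "dr": [
    [0, 0, 0.066],
    [0, 0, 0.166],
    [0, 0, 0.286],
    [0, 0, 0.406],
    [0, 0, 0.526],
    [0, 0, 0.646],
    [0, 0, 0.766],
    [0, 0, 0.866]
  ],
  "xyz": [
    [-0.05, 0.04, 0],
    [-0.06, 0.18, 0],
    [-0.1, 0.34, 0],
    [-0.16, 0.49, 0],
    [-0.23, 0.64, 0],
    [-0.32, 0.78, 0],
    [-0.43, 0.9, 0],
    [-0.53, 1.0, 0]
  ],
  "gripper": [0.4, 0.4, 0.4, 0.4, 0.4, 0.4, 0.4, 0.4]
}}

```text
time: 4.3
ee_pos: [0.5448, -0.1318, 0.1357]
tcp_rot: [-180.0, 0.0, 126.0]
wrist_force: [-1.4, 0.4, 0.6]
opening: 0.0342
```

```bash
python3 arc.py .135 1.1 1.2 1.3 1.4 1.5 1.6 1.7 1.8 1.85;  python3 - <<'E'
from h import *
from workcell import bot
s=bot.camera("scene");zoom(s["image"],185,110,240,190,7,"pics/k5.png")
E
```

```text
t 4.3 p [ 0.5448 -0.1318  0.1357] rpy [-1.8000e+02  1.0000e-02  1.2604e+02] q [-13.6   5.5   0.1  84.6  -0.   40.4] F [-1.4  0.4  0.6] op 0.0342
[0.549, -0.129, 0.135, 120.583] xyz [-0.01, 0.13, 0.02] dr [-0.0, 0.0, 0.095]
[0.554, -0.126, 0.135, 114.853] xyz [-0.03, 0.26, 0.02] dr [-0.0, 0.0, 0.195]
[0.559, -0.124, 0.135, 109.124] xyz [-0.06, 0.4, 0.02] dr [-0.0, 0.0, 0.295]
[0.564, -0.123, 0.135, 103.394] xyz [-0.11, 0.53, 0.02] dr [-0.0, 0.0, 0.395]
[0.57, -0.122, 0.135, 97.665] xyz [-0.17, 0.65, 0.02] dr [-0.0, 0.0, 0.495]
[0.575, -0.121, 0.135, 91.935] xyz [-0.24, 0.77, 0.02] dr [0.0, 0.0, 0.595]
[0.581, -0.121, 0.135, 86.205] xyz [-0.32, 0.88, 0.02] dr [0.0, 0.0, 0.695]
[0.586, -0.122, 0.135, 80.476] xyz [-0.41, 0.98, 0.02] dr [0.0, 0.0, 0.795]
[0.589, -0.123, 0.135, 77.611] xyz [-0.46, 1.02, 0.02] dr [0.0, 0.0, 0.845]
```

View pics/k5.png

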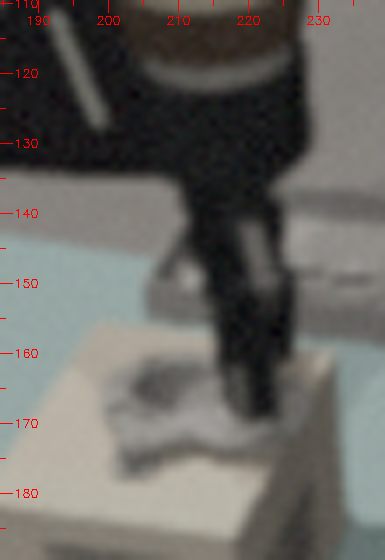

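The cover is following: the well (≈207,164) is emerging and the disc sits under the fingers. Continuing the arc to about 1.85.

{"op": "step_arm", "data": {
  "dr": [
    [0, 0, 0.095],
    [0, 0, 0.195],
    [0, 0, 0.295],
    [0, 0, 0.395],
    [0, 0, 0.495],
    [0, 0, 0.595],
    [0, 0, 0.695],
    [0, 0, 0.795]
  ],
  "xyz": [
    [-0.01, 0.13, 0],
    [-0.03, 0.26, 0],
    [-0.06, 0.4, 0],
    [-0.11, 0.53, 0],
    [-0.17, 0.65, 0],
    [-0.24, 0.77, 0],
    [-0.32, 0.88, 0],
    [-0.41, 0.98, 0]
  ],
  "gripper": [0.4, 0.4, 0.4, 0.4, 0.4, 0.4, 0.4, 0.4]
}}

```text
time: 5.15
ee_pos: [0.5861, -0.1218, 0.1356]
tcp_rot: [180.0, -0.0, 80.7]
wrist_force: [-0.5, 0.5, 0.3]
opening: 0.034
```

```bash
python3 arc.py .135 1.8 1.85;python3 mv.py .5834 -.1217 .21 81.8 .57 -.11 .235 81.8 .571 .277 .285 81.8
```

```text
t 5.15 p [ 0.5861 -0.1218  0.1356] rpy [ 1.800e+02 -2.000e-02  8.067e+01] q [-11.8  10.8   5.9  85.2   0.   87.6] F [-0.5  0.5  0.3] op 0.034
[0.586, -0.122, 0.135, 80.476] xyz [-0.01, 0.0, 0.02] dr [0.0, -0.0, 0.003]
[0.589, -0.123, 0.135, 77.611] xyz [-0.01, 0.07, 0.02] dr [0.0, -0.0, 0.053]
t 5.15 p [ 0.5861 -0.1218  0.1356] rpy [ 1.800e+02 -2.000e-02  8.067e+01] q [-11.8  10.8   5.9  85.2   0.   87.6] F [-0.5  0.5  0.3] op 0.034
[0.583, -0.122, 0.21, 81.8] xyz [-0.01, -0.07, -1.86] dr [0.0, -0.0, -0.02]
[0.57, -0.11, 0.235, 81.8] xyz [0.23, -0.44, -2.48] dr [0.0, -0.0, -0.02]
[0.571, 0.277, 0.285, 81.8] xyz [9.78, -1.99, -3.73] dr [0.0, -0.0, -0.02]
```

{"op": "step_arm", "data": {
  "dr": [
    [0, 0, 0.05],
    [0, 0, 0.08],
    [0, 0, 0.06],
    [0, 0, 0],
    [0, 0, -0.02],
    [0, 0, -0.02],
    [0, 0, -0.02],
    [0, 0, -0.02]
  ],
  "xyz": [
    [-0.01, 0.07, 0],
    [-0.02, 0.12, 0],
    [0, 0.0, 0],
    [0, -0.05, -0.4],
    [0, -0.05, -1.2],
    [0.2, -0.2, -2.2],
    [0.9, -0.4, -3.2],
    [2, -0.6, -3.7]
  ],
  "gripper": [0.4, 0.4, 0.4, 0.4, 0.4, 0.4, 0.4, 0.4]
}}

```text
time: 5.95
ee_pos: [0.5748, -0.0399, 0.2873]
tcp_rot: [179.7, 0.0, 81.9]
wrist_force: [1.4, 0.8, 0.0]
opening: 0.0341
```

```bash
python3 mv.py .571 .277 .29 81.8
```

```text
t 5.95 p [ 0.5748 -0.0399  0.2873] rpy [1.7974e+02 1.0000e-02 8.1920e+01] q [ -4.   10.2  22.2 101.7  -0.   94.1] F [1.4 0.8 0. ] op 0.0341
[0.571, 0.277, 0.29, 81.8] xyz [7.83, -1.21, -0.07] dr [0.005, 0.0, 0.002]
```

{"op": "step_arm", "data": {
  "dr": [
    [0, 0, 0],
    [0, 0, 0],
    [0, 0, 0],
    [0, 0, 0],
    [0, 0, 0],
    [0, 0, 0],
    [0, 0, 0],
    [0, 0, 0]
  ],
  "xyz": [
    [1.0, -0.15, 0],
    [2.0, -0.3, 0],
    [3.1, -0.5, 0],
    [4.2, -0.65, 0],
    [5.3, -0.8, 0],
    [6.4, -1.0, 0],
    [7.3, -1.15, 0],
    [7.83, -1.21, 0]
  ],
  "gripper": [0.45, 0.45, 0.45, 0.45, 0.45, 0.45, 0.45, 0.45]
}}

```text
time: 6.75
ee_pos: [0.5703, 0.2804, 0.2833]
tcp_rot: [-180.0, -0.0, 82.2]
wrist_force: [0.1, -0.5, -0.5]
opening: 0.0385
```

```bash
python3 mv.py .571 .277 .29 81.8  .571 .277 .172 81.8; python3 - <<'E'
from h import *
from workcell import bot
s=bot.camera("scene");t=bot.camera("top")
p=bot.get_obs()["ee_pos"];print(proj(s,[p,[.571,.277,.22]]).round(1),proj(t,[p,[.571,.277,.22]]).round(1))
zoom(s["image"],320,130,385,215,7,"pics/g1.png")
zoom(t["image"],130,150,215,225,7,"pics/g2.png")
zoom(t["image"],285,170,355,250,7,"pics/g3.png")
E
```

```text
t 6.75 p [0.5703 0.2804 0.2833] rpy [-1.800e+02 -1.000e-02  8.222e+01] q [ 26.2  19.4  32.9 103.5   0.  124. ] F [ 0.1 -0.5 -0.5] op 0.0385
[0.571, 0.277, 0.29, 81.8] xyz [-0.08, 0.03, -0.17] dr [-0.0, -0.0, 0.007]
[0.571, 0.277, 0.172, 81.8] xyz [-0.08, 0.03, 2.78] dr [-0.0, -0.0, 0.007]
[[356.2 150.9]
 [352.5 170.2]] [[144.8 190.5]
 [153.6 194. ]]
```

View pics/g1.png

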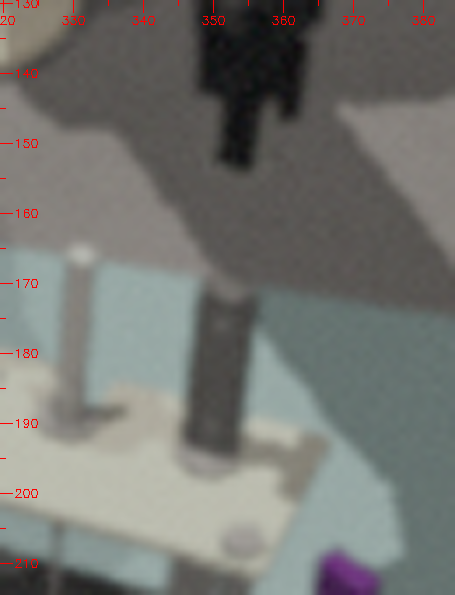

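View pics/g2.png

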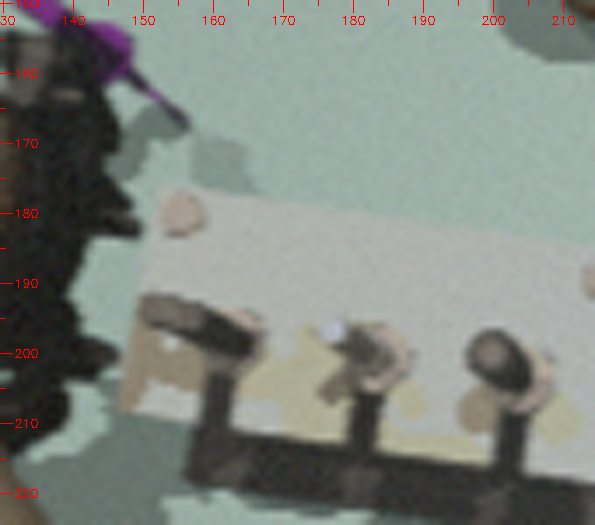

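View pics/g3.png

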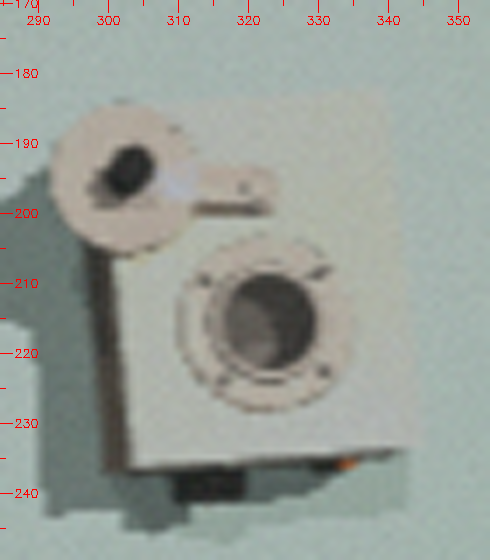

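{"op": "step_arm", "data": {
  "dr": [
    [0, 0, 0],
    [0, 0, 0.007],
    [0, 0, 0.007],
    [0, 0, 0.007],
    [0, 0, 0.007],
    [0, 0, 0.007],
    [0, 0, 0.007],
    [0, 0, 0.007]
  ],
  "xyz": [
    [-0.05, 0.02, 0.3],
    [-0.07, 0.03, 0.8],
    [-0.07, 0.03, 1.3],
    [-0.07, 0.03, 1.8],
    [-0.07, 0.03, 2.2],
    [-0.07, 0.03, 2.6],
    [-0.07, 0.03, 2.88],
    [-0.07, 0.03, 2.88]
  ],
  "gripper": [0.45, 0.45, 0.45, 0.45, 0.45, 0.45, 0.45, 0.45]
}}

```text
time: 7.65
ee_pos: [0.5714, 0.2738, 0.1667]
tcp_rot: [-179.9, 0.1, 81.5]
wrist_force: [0.1, -1.0, 0.3]
opening: 0.0389
```

```bash
python3 mv.py .571 .277 .168 81.8; python3 - <<'E'
from h import *
from workcell import bot
s=bot.camera("scene");t=bot.camera("top")
print(proj(t,[[.5221,-.1798,.121],[.5421,-.1798,.121],[.5021,-.1798,.121],[.5221,-.1598,.121],[.5221,-.1998,.121]]).round(1))
zoom(s["image"],320,130,385,215,7,"pics/g4.png")
zoom(t["image"],300,195,350,235,14,"pics/g5.png")
E
```

```text
t 7.65 p [0.5714 0.2738 0.1667] rpy [-1.799e+02  8.000e-02  8.155e+01] q [ 25.6  16.   15.5  89.7  -0.  124.1] F [ 0.1 -1.   0.3] op 0.0389
[0.571, 0.277, 0.168, 81.8] xyz [0.08, -0.02, -0.03] dr [-0.002, 0.001, -0.004]
[[322.7 215.7]
 [322.5 208.7]
 [322.9 222.7]
 [315.7 215.7]
 [329.7 215.6]]
```

View pics/g4.png

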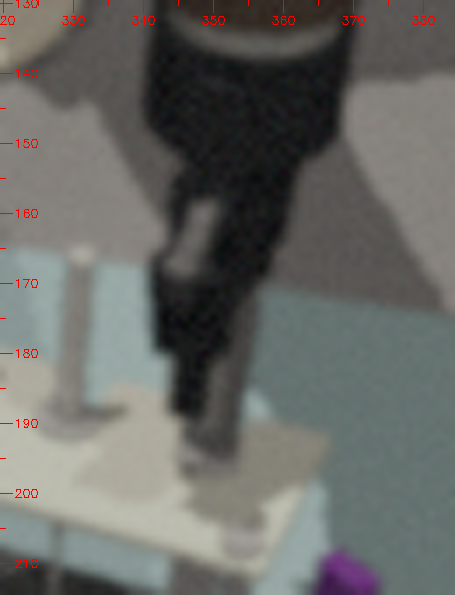

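View pics/g5.png

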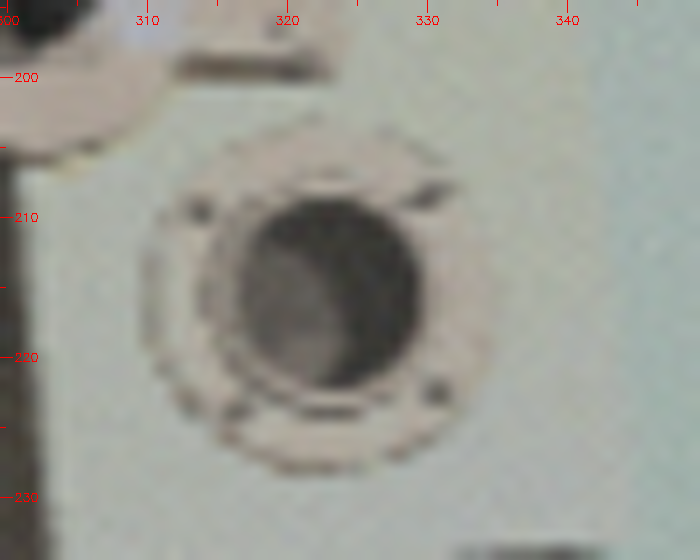

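{"op": "step_arm", "data": {
  "dr": [
    [0, 0, 0],
    [0, 0, 0],
    [0, 0, 0],
    [0, 0, 0],
    [0, 0, 0],
    [0, 0, 0],
    [0, 0, 0],
    [0, 0, 0]
  ],
  "xyz": [
    [0.04, -0.01, 0],
    [0.08, -0.02, 0],
    [0.08, -0.02, 0],
    [0.08, -0.02, 0],
    [0.08, -0.02, 0],
    [0.08, -0.02, 0],
    [0.08, -0.02, 0],
    [0.08, -0.02, 0]
  ],
  "gripper": [0.45, 0.45, 0.35, 0.25, 0.15, 0.08, 0.05, 0.05],
  "squeeze": 50
}}

```text
time: 8.55
ee_pos: [0.5717, 0.2782, 0.1682]
tcp_rot: [180.0, -0.0, 81.5]
wrist_force: [0.5, 0.1, 1.2]
opening: 0.0115
```

```bash
python3 mv.py .571 .277 .18 81.8; python3 - <<'E'
from h import *
from workcell import bot
s=bot.camera("scene")
zoom(s["image"],320,130,385,215,7,"pics/g6.png")
E
```

```text
t 8.55 p [0.5717 0.2782 0.1682] rpy [ 1.7999e+02 -1.0000e-02  8.1520e+01] q [ 25.9  16.1  15.9  89.7   0.  124.4] F [0.5 0.1 1.2] op 0.0115
[0.571, 0.277, 0.18, 81.8] xyz [-0.03, -0.01, -0.29] dr [0.0, -0.0, -0.005]
```

View pics/g6.png

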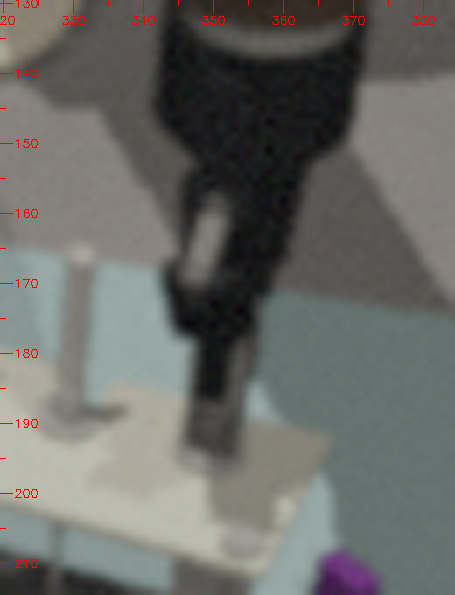

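{"op": "step_arm", "data": {
  "dr": [
    [0, 0, 0],
    [0, 0, 0],
    [0, 0, 0],
    [0, 0, 0],
    [0, 0, 0],
    [0, 0, 0],
    [0, 0, 0],
    [0, 0, 0]
  ],
  "xyz": [
    [0, 0, -0.1],
    [0, 0, -0.2],
    [0, 0, -0.3],
    [0, 0, -0.3],
    [0, -0.15, -0.3],
    [0, -0.4, -0.3],
    [0, -0.7, -0.3],
    [0, -1.0, -0.3]
  ],
  "gripper": [0.05, 0.05, 0.05, 0.05, 0.05, 0.05, 0.05, 0.05]
}}

```text
time: 9.4
ee_pos: [0.5308, 0.2842, 0.18]
tcp_rot: [-180.0, 0.0, 81.5]
wrist_force: [0.1, 0.1, -0.9]
opening: 0.0116
```

```bash
python3 mv.py .571 .277 .18 81.8; python3 - <<'E'
from h import *
from workcell import bot
s=bot.camera("scene")
zoom(s["image"],310,130,395,225,6,"pics/g7.png")
E
```

```text
t 9.4 p [0.5308 0.2842 0.18  ] rpy [-1.7998e+02  1.0000e-02  8.1530e+01] q [ 28.2  11.5  11.6  90.2   0.  126.6] F [ 0.1  0.1 -0.9] op 0.0116
[0.571, 0.277, 0.18, 81.8] xyz [-0.03, 1.02, 0.0] dr [-0.0, 0.0, -0.005]
```

View pics/g7.png

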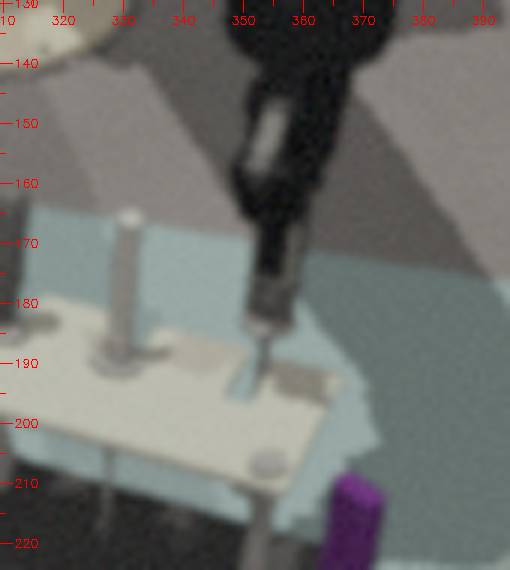

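{"op": "step_arm", "data": {
  "dr": [
    [0, 0, 0],
    [0, 0, 0],
    [0, 0, 0],
    [0, 0, 0],
    [0, 0, 0],
    [0, 0, 0],
    [0, 0, 0],
    [0, 0, 0]
  ],
  "xyz": [
    [0, -0.4, 0],
    [0, -0.8, 0],
    [0, -1.2, 0],
    [0, -1.4, -0.4],
    [0, -1.4, -1.0],
    [0, -1.4, -1.8],
    [0, -1.4, -2.5],
    [0, -1.4, -3.0]
  ],
  "gripper": [0.05, 0.05, 0.05, 0.05, 0.05, 0.05, 0.05, 0.05]
}}

```text
time: 10.25
ee_pos: [0.4766, 0.2924, 0.3036]
tcp_rot: [179.9, -0.1, 81.5]
wrist_force: [-0.1, -0.1, -0.8]
opening: 0.0112
```

```bash
python3 mv.py .4755 .292 .3 81.6 .523 -.181 .3 81.6;
```

```text
t 10.25 p [0.4766 0.2924 0.3036] rpy [ 1.7985e+02 -1.2000e-01  8.1530e+01] q [ 31.5   8.5  22.1 103.5  -0.  130. ] F [-0.1 -0.1 -0.8] op 0.0112
[0.475, 0.292, 0.3, 81.6] xyz [-0.01, -0.03, 0.09] dr [0.003, -0.002, -0.001]
[0.523, -0.181, 0.3, 81.6] xyz [-11.53, 2.89, 0.07] dr [0.003, -0.002, -0.001]
```

{"op": "step_arm", "data": {
  "dr": [
    [0, 0, 0],
    [0, 0, 0],
    [0, 0, 0],
    [0, 0, 0],
    [0, 0, 0],
    [0, 0, 0],
    [0, 0, 0],
    [0, 0, 0]
  ],
  "xyz": [
    [-0.3, 0.05, 0],
    [-0.9, 0.15, 0],
    [-1.7, 0.35, 0],
    [-2.5, 0.55, 0],
    [-3.3, 0.75, 0],
    [-4.1, 1.0, 0],
    [-4.9, 1.2, 0],
    [-5.7, 1.4, 0]
  ],
  "gripper": [0.05, 0.05, 0.05, 0.05, 0.05, 0.05, 0.05, 0.05]
}}

```text
time: 11.05
ee_pos: [0.498, 0.0567, 0.2999]
tcp_rot: [-180.0, 0.0, 81.5]
wrist_force: [-0.0, 1.0, -0.9]
opening: 0.0111
```

{"op": "step_arm", "data": {
  "dr": [
    [0, 0, 0],
    [0, 0, 0],
    [0, 0, 0],
    [0, 0, 0],
    [0, 0, 0],
    [0, 0, 0],
    [0, 0, 0],
    [0, 0, 0]
  ],
  "xyz": [
    [-0.8, 0.2, 0],
    [-1.6, 0.4, 0],
    [-2.4, 0.6, 0],
    [-3.2, 0.8, 0],
    [-4.0, 1.05, 0],
    [-4.8, 1.25, 0],
    [-5.5, 1.4, 0],
    [-5.8, 1.48, 0]
  ],
  "gripper": [0.05, 0.05, 0.05, 0.05, 0.05, 0.05, 0.05, 0.05]
}}

```text
time: 11.85
ee_pos: [0.5221, -0.1821, 0.2995]
tcp_rot: [-179.9, 0.0, 81.4]
wrist_force: [0.1, 0.0, -0.6]
opening: 0.0115
```

```bash
python3 mv.py .523 -.181 .3 81.6 .523 -.181 .27 81.6; python3 - <<'E'
from h import *
from workcell import bot
s=bot.camera("scene");t=bot.camera("top")
p=bot.get_obs()["ee_pos"]; 
print(proj(s,[p-[0,0,.143],p-[0,0,.033],[.523,-.181,.121]]).round(1),proj(t,[p-[0,0,.143],[.523,-.181,.121]]).round(1))
zoom(s["image"],175,90,245,190,6,"pics/w1.png")
zoom(t["image"],290,170,360,245,6,"pics/w2.png")
a=cv2.imread("pics/w1.png");b=cv2.imread("pics/w2.png");c=np.zeros((600,840,3),np.uint8);c[:a.shape[0],:420]=a;c[:b.shape[0],420:]=b;cv2.imwrite("pics/w.png",cv2.resize(c,(800,571)))
E
```

```text
t 11.85 p [ 0.5221 -0.1821  0.2995] rpy [-1.7995e+02  2.0000e-02  8.1390e+01] q [-19.2   7.7  20.7 103.1  -0.   79.4] F [ 0.1  0.  -0.6] op 0.0115
[0.523, -0.181, 0.3, 81.6] xyz [0.03, 0.02, -0.01] dr [-0.001, 0.0, -0.004]
[0.523, -0.181, 0.27, 81.6] xyz [0.03, 0.02, 0.74] dr [-0.001, 0.0, -0.004]
[[208.6 155. ]
 [205.1 124.5]
 [209.6 164.4]] [[325.5 214.5]
 [323.1 215.3]]
```

View pics/w.png

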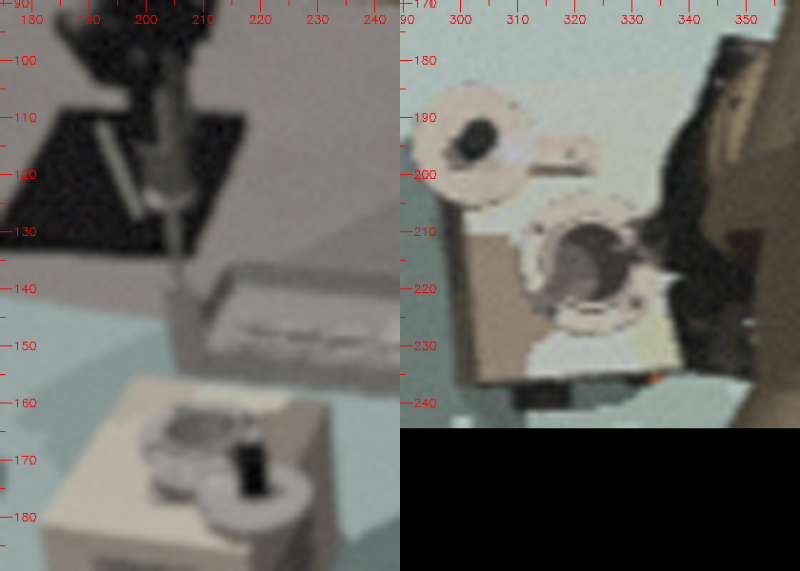

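{"op": "step_arm", "data": {
  "dr": [
    [0, 0, 0],
    [0, 0, 0],
    [0, 0, 0],
    [0, 0, 0],
    [0, 0, 0],
    [0, 0, 0],
    [0, 0, 0],
    [0, 0, 0]
  ],
  "xyz": [
    [0.02, 0.02, 0.1],
    [0.03, 0.02, 0.25],
    [0.03, 0.02, 0.4],
    [0.03, 0.02, 0.55],
    [0.03, 0.02, 0.65],
    [0.03, 0.02, 0.7],
    [0.03, 0.02, 0.72],
    [0.03, 0.02, 0.72]
  ],
  "gripper": [0.05, 0.05, 0.05, 0.05, 0.05, 0.05, 0.05, 0.05]
}}

```text
time: 12.75
ee_pos: [0.5238, -0.1786, 0.2713]
tcp_rot: [180.0, -0.0, 81.5]
wrist_force: [0.5, 0.4, -1.6]
opening: 0.0117
```

```bash
python3 mv.py .523 -.181 .27 81.6 .523 -.181 .196 81.6; python3 - <<'E'
from h import *
from workcell import bot
s=bot.camera("scene")
p=bot.get_obs()["ee_pos"]; 
print(proj(s,[p-[0,0,.143],p-[0,0,.033],[.523,-.181,.121]]).round(1))
zoom(s["image"],190,130,235,185,11,"pics/w3.png")
E
```

```text
t 12.75 p [ 0.5238 -0.1786  0.2713] rpy [179.99  -0.    81.52] q [-18.8   6.6  16.3  99.7   0.   79.7] F [ 0.5  0.4 -1.6] op 0.0117
[0.523, -0.181, 0.27, 81.6] xyz [-0.06, -0.01, 0.03] dr [0.0, -0.0, -0.001]
[0.523, -0.181, 0.196, 81.6] xyz [-0.06, -0.01, 1.88] dr [0.0, -0.0, -0.001]
[[209.9 162.7]
 [206.5 132.9]
 [209.6 164.4]]
```

View pics/w3.png

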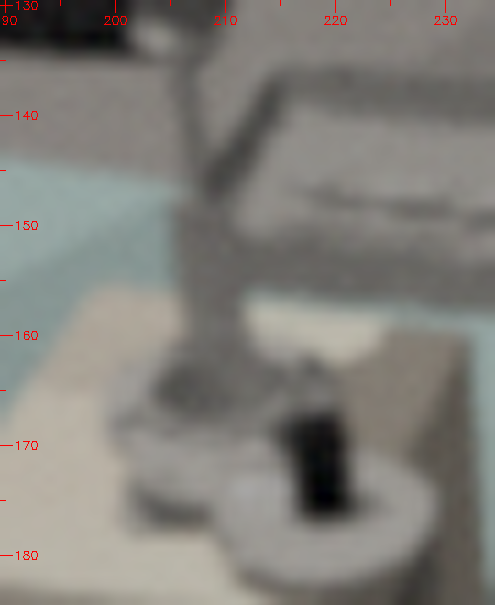

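{"op": "step_arm", "data": {
  "dr": [
    [0, 0, 0],
    [0, 0, 0],
    [0, 0, 0],
    [0, 0, 0],
    [0, 0, 0],
    [0, 0, 0],
    [0, 0, 0],
    [0, 0, 0]
  ],
  "xyz": [
    [-0.03, 0, 0],
    [-0.06, -0.01, 0.05],
    [-0.06, -0.01, 0.2],
    [-0.06, -0.01, 0.4],
    [-0.06, -0.01, 0.6],
    [-0.06, -0.01, 0.75],
    [-0.06, -0.01, 0.85],
    [-0.06, -0.01, 0.9]
  ],
  "gripper": [0.05, 0.05, 0.05, 0.05, 0.05, 0.05, 0.05, 0.05]
}}

```text
time: 13.6
ee_pos: [0.5229, -0.1808, 0.2347]
tcp_rot: [-180.0, -0.0, 81.5]
wrist_force: [-0.7, -1.2, -0.5]
opening: 0.0115
```

```bash
python3 mv.py .523 -.181 .196 81.6; python3 - <<'E'
from h import *
from workcell import bot
s=bot.camera("scene")
zoom(s["image"],190,130,235,185,11,"pics/w4.png")
E
```

```text
t 13.6 p [ 0.5229 -0.1808  0.2347] rpy [-1.7997e+02 -1.0000e-02  8.1520e+01] q [-19.1   5.5  11.1  95.6  -0.   79.4] F [-0.7 -1.2 -0.5] op 0.0115
[0.523, -0.181, 0.196, 81.6] xyz [-0.0, 0.0, 0.97] dr [-0.001, -0.0, -0.001]
```

View pics/w4.png

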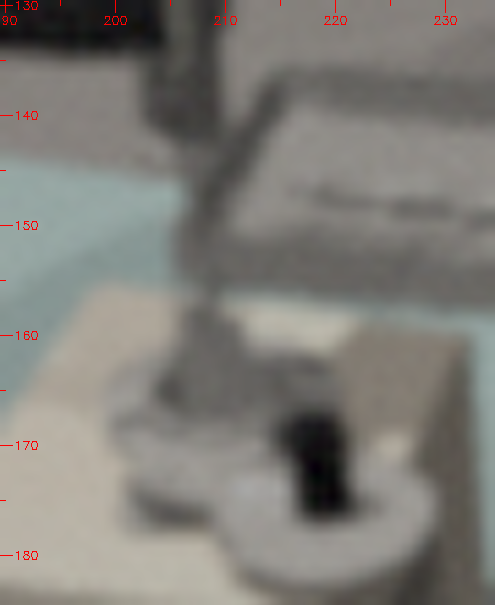

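{"op": "step_arm", "data": {
  "dr": [
    [0, 0, 0],
    [0, 0, 0],
    [0, 0, 0],
    [0, 0, 0],
    [0, 0, 0],
    [0, 0, 0],
    [0, 0, 0],
    [0, 0, 0]
  ],
  "xyz": [
    [0, 0, 0.1],
    [0, 0, 0.25],
    [0, 0, 0.45],
    [0, 0, 0.65],
    [0, 0, 0.8],
    [0, 0, 0.9],
    [0, 0, 0.97],
    [0, 0, 0.97]
  ],
  "gripper": [0.05, 0.05, 0.05, 0.05, 0.05, 0.05, 0.05, 0.05]
}}

```text
time: 14.45
ee_pos: [0.5229, -0.1809, 0.1961]
tcp_rot: [-180.0, -0.0, 81.5]
wrist_force: [-0.2, 1.0, -0.7]
opening: 0.0116
```

```bash
python3 mv.py .523 -.181 .196 81.6; python3 - <<'E'
from h import *
from workcell import bot
s=bot.camera("scene")
zoom(s["image"],190,130,235,185,11,"pics/w5.png")
E
```

```text
t 14.45 p [ 0.5229 -0.1809  0.1961] rpy [-179.97   -0.     81.52] q [-19.1   4.9   6.   91.2  -0.   79.4] F [-0.2  1.  -0.7] op 0.0116
[0.523, -0.181, 0.196, 81.6] xyz [-0.0, 0.0, 0.0] dr [-0.0, -0.0, -0.001]
```

View pics/w5.png

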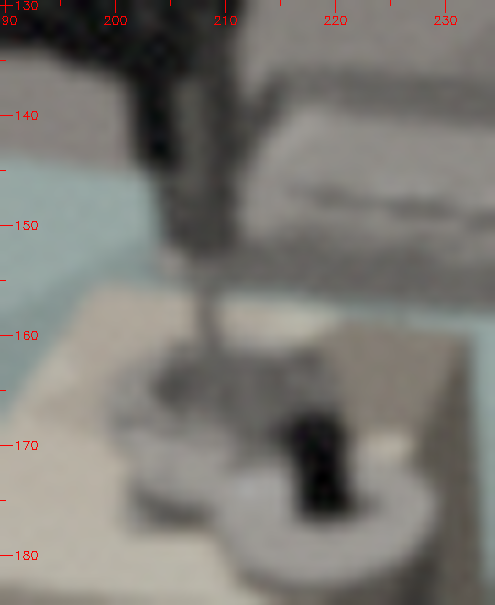

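{"op": "step_arm", "data": {
  "dr": [
    [0, 0, 0],
    [0, 0, 0],
    [0, 0, 0],
    [0, 0, 0],
    [0, 0, 0],
    [0, 0, 0],
    [0, 0, 0],
    [0, 0, 0]
  ],
  "xyz": [
    [0, 0, 0],
    [0, 0, 0],
    [0, 0, 0],
    [0, 0, 0],
    [0, 0, 0],
    [0, 0, 0],
    [0, 0, 0],
    [0, 0, 0]
  ],
  "gripper": [0.05, 0.05, 0.05, 0.05, 0.05, 0.05, 0.05, 0.05]
}}

```text
time: 15.3
ee_pos: [0.523, -0.1809, 0.1965]
tcp_rot: [-180.0, 0.0, 81.5]
wrist_force: [-0.4, 0.2, -0.8]
opening: 0.0117
```

{"op": "step_arm", "data": {
  "dr": [
    [0, 0, 0],
    [0, 0, 0],
    [0, 0, 0],
    [0, 0, 0],
    [0, 0, 0],
    [0, 0, 0],
    [0, 0, 0],
    [0, 0, 0]
  ],
  "xyz": [
    [0, 0, 0],
    [0, 0, 0],
    [0, 0, 0],
    [0, 0, 0],
    [0, 0, 0],
    [0, 0, 0],
    [0, 0, 0],
    [0, 0, 0]
  ],
  "gripper": [0.05, 0.05, 0.05, 0.05, 0.05, 0.05, 0.05, 0.05]
}}

```text
time: 16.1
ee_pos: [0.523, -0.1809, 0.1965]
tcp_rot: [-180.0, 0.0, 81.5]
wrist_force: [-0.2, 0.7, -0.4]
opening: 0.0111
```

{"op": "step_arm", "data": {
  "dr": [
    [0, 0, 0],
    [0, 0, 0],
    [0, 0, 0],
    [0, 0, 0],
    [0, 0, 0],
    [0, 0, 0],
    [0, 0, 0],
    [0, 0, 0]
  ],
  "xyz": [
    [0, 0, 0],
    [0, 0, 0],
    [0, 0, 0],
    [0, 0, 0],
    [0, 0, 0],
    [0, 0, 0],
    [0, 0, 0],
    [0, 0, 0]
  ],
  "gripper": [0.05, 0.05, 0.05, 0.05, 0.05, 0.05, 0.05, 0.05]
}}

```text
time: 16.9
ee_pos: [0.523, -0.1809, 0.1965]
tcp_rot: [180.0, -0.0, 81.5]
wrist_force: [-0.6, 0.7, -0.9]
opening: 0.011
```

{"op": "step_arm", "data": {
  "dr": [
    [0, 0, 0],
    [0, 0, 0],
    [0, 0, 0],
    [0, 0, 0],
    [0, 0, 0],
    [0, 0, 0],
    [0, 0, 0],
    [0, 0, 0]
  ],
  "xyz": [
    [0, 0, 0],
    [0, 0, 0],
    [0, 0, 0],
    [0, 0, 0],
    [0, 0, 0],
    [0, 0, 0],
    [0, 0, 0],
    [0, 0, 0]
  ],
  "gripper": [0.05, 0.05, 0.05, 0.05, 0.05, 0.05, 0.05, 0.05]
}}

```text
time: 17.7
ee_pos: [0.523, -0.1809, 0.1965]
tcp_rot: [180.0, -0.0, 81.5]
wrist_force: [-0.2, 0.5, -1.0]
opening: 0.0116
```

{"op": "step_arm", "data": {
  "dr": [
    [0, 0, 0],
    [0, 0, 0],
    [0, 0, 0],
    [0, 0, 0],
    [0, 0, 0],
    [0, 0, 0],
    [0, 0, 0],
    [0, 0, 0]
  ],
  "xyz": [
    [0, 0, -0.1],
    [0, 0, -0.3],
    [0, 0, -0.6],
    [0, 0, -0.9],
    [0, 0, -1.3],
    [0, 0, -1.7],
    [0, 0, -2.2],
    [0, 0, -2.6]
  ],
  "gripper": [0.05, 0.05, 0.05, 0.05, 0.05, 0.05, 0.05, 0.05]
}}

```text
time: 18.5
ee_pos: [0.5231, -0.1809, 0.3028]
tcp_rot: [179.9, 0.0, 81.5]
wrist_force: [0.3, -0.4, -0.9]
opening: 0.0116
```

```bash
python3 mv.py .4755 .292 .3 81.6
```

```text
t 18.5 p [ 0.5231 -0.1809  0.3028] rpy [1.799e+02 2.000e-02 8.152e+01] q [-19.1   7.7  21.2 103.4   0.   79.4] F [ 0.3 -0.4 -0.9] op 0.0116
[0.475, 0.292, 0.3, 81.6] xyz [11.52, -2.92, 0.06] dr [0.002, 0.0, -0.001]
```

{"op": "step_arm", "data": {
  "dr": [
    [0, 0, 0],
    [0, 0, 0],
    [0, 0, 0],
    [0, 0, 0],
    [0, 0, 0],
    [0, 0, 0],
    [0, 0, 0],
    [0, 0, 0]
  ],
  "xyz": [
    [0.3, -0.08, 0],
    [0.9, -0.25, 0],
    [1.7, -0.45, 0],
    [2.5, -0.65, 0],
    [3.3, -0.85, 0],
    [4.1, -1.05, 0],
    [4.9, -1.25, 0],
    [5.7, -1.45, 0]
  ],
  "gripper": [0.05, 0.05, 0.05, 0.05, 0.05, 0.05, 0.05, 0.05]
}}

```text
time: 19.3
ee_pos: [0.4985, 0.0551, 0.3004]
tcp_rot: [-180.0, -0.0, 81.5]
wrist_force: [1.4, 0.0, -1.4]
opening: 0.0116
```

{"op": "step_arm", "data": {
  "dr": [
    [0, 0, 0],
    [0, 0, 0],
    [0, 0, 0],
    [0, 0, 0],
    [0, 0, 0],
    [0, 0, 0],
    [0, 0, 0],
    [0, 0, 0]
  ],
  "xyz": [
    [0.8, -0.2, 0],
    [1.6, -0.4, 0],
    [2.4, -0.6, 0],
    [3.2, -0.8, 0],
    [4.0, -1.0, 0],
    [4.8, -1.2, 0],
    [5.5, -1.4, 0],
    [5.82, -1.47, 0]
  ],
  "gripper": [0.05, 0.05, 0.05, 0.05, 0.05, 0.05, 0.05, 0.05]
}}

```text
time: 20.1
ee_pos: [0.4743, 0.2945, 0.3]
tcp_rot: [-180.0, 0.0, 81.6]
wrist_force: [0.6, -1.0, -0.9]
opening: 0.0114
```

```bash
python3 mv.py .4766 .2924 .3 81.5 .4766 .2924 .181 81.5
```

```text
t 20.1 p [0.4743 0.2945 0.3   ] rpy [-1.7995e+02  1.0000e-02  8.1650e+01] q [ 31.8   8.5  21.7 103.3   0.  130.2] F [ 0.6 -1.  -0.9] op 0.0114
[0.477, 0.292, 0.3, 81.5] xyz [-0.04, 0.06, -0.0] dr [-0.001, 0.0, 0.003]
[0.477, 0.292, 0.181, 81.5] xyz [-0.04, 0.07, 2.97] dr [-0.001, 0.0, 0.003]
```

{"op": "step_arm", "data": {
  "dr": [
    [0, 0, 0],
    [0, 0, 0],
    [0, 0, 0],
    [0, 0, 0],
    [0, 0, 0],
    [0, 0, 0],
    [0, 0, 0],
    [0, 0, 0]
  ],
  "xyz": [
    [0, 0.05, 0.3],
    [-0.02, 0.06, 0.8],
    [-0.02, 0.06, 1.3],
    [-0.02, 0.06, 1.8],
    [-0.02, 0.06, 2.3],
    [-0.02, 0.06, 2.7],
    [-0.02, 0.06, 2.97],
    [-0.02, 0.06, 2.97]
  ],
  "gripper": [0.05, 0.05, 0.05, 0.05, 0.05, 0.05, 0.05, 0.05]
}}

```text
time: 20.9
ee_pos: [0.4772, 0.2898, 0.1799]
tcp_rot: [-179.9, 0.1, 81.5]
wrist_force: [0.3, 0.2, -1.1]
opening: 0.0114
```

```bash
python3 mv.py .4766 .2924 .181 81.5 .5308 .2842 .181 81.5 .5717 .2780 .181 81.5; python3 - <<'E'
from h import *
from workcell import bot
s=bot.camera("scene");t=bot.camera("top")
zoom(s["image"],315,130,395,225,6,"pics/r1.png")
zoom(t["image"],135,165,225,235,7,"pics/r2.png")
E
```

```text
t 20.9 p [0.4772 0.2898 0.1799] rpy [-1.7989e+02  1.0000e-01  8.1470e+01] q [ 31.3   5.5   4.9  89.6  -0.  129.8] F [ 0.3  0.2 -1.1] op 0.0114
[0.477, 0.292, 0.181, 81.5] xyz [0.06, -0.02, -0.03] dr [-0.002, 0.002, -0.0]
[0.531, 0.284, 0.181, 81.5] xyz [0.06, 1.35, -0.03] dr [-0.002, 0.002, -0.0]
[0.572, 0.278, 0.181, 81.5] xyz [0.06, 2.38, -0.03] dr [-0.002, 0.002, -0.0]
```

View pics/r1.png

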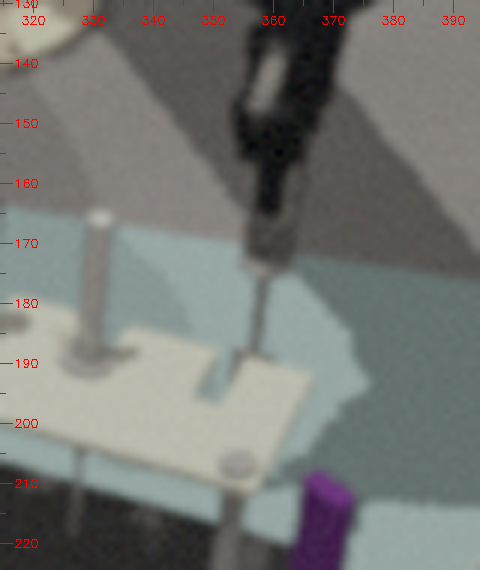

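View pics/r2.png

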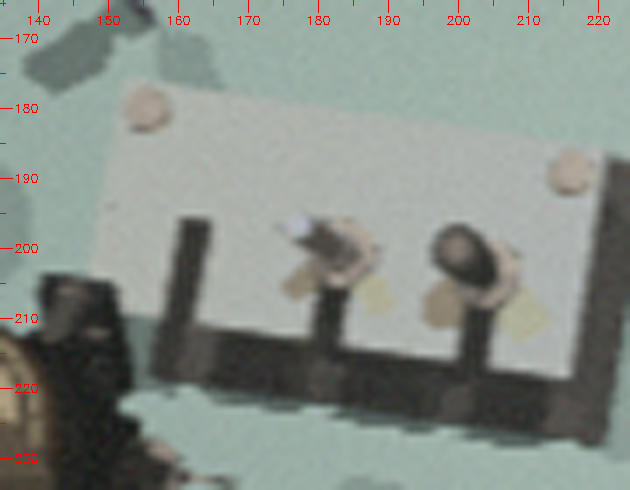

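```bash
python3 - <<'E'
from h import *
from workcell import bot
T=P("top")
b,s,a=pickle.load(open("fit.pkl","rb"))
c,d=np.cos(s[2]),np.sin(s[2])
for x in(7,0,-35,-60):
    X=[s[0]+c*x/1e3-d*.06,s[1]+d*x/1e3+c*.06,.135]; print(x,np.round(X,4),proj(T,X).round(1))
t=bot.camera("top")
zoom(t["image"],148,188,178,228,14,"pics/r3.png")
E
```

```text
7 [0.5779 0.2761 0.135 ] [[162.6 195.9]]
0 [0.571  0.2771 0.135 ] [[162.1 198.4]]
-35 [0.5363 0.2821 0.135 ] [[159.9 210.5]]
-60 [0.5116 0.2857 0.135 ] [[158.3 219.3]]
```

View pics/r3.png

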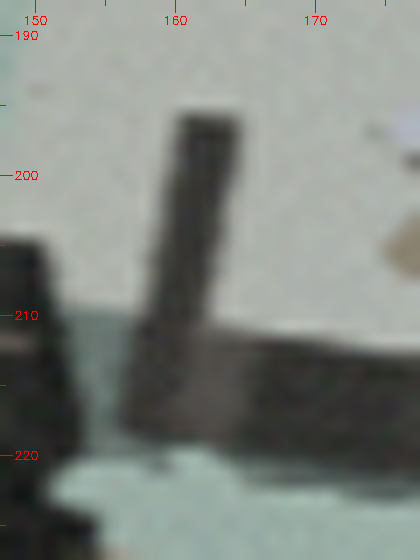

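{"op": "step_arm", "data": {
  "dr": [
    [0, 0, 0],
    [0, 0, 0],
    [0, 0, 0],
    [0, 0, 0],
    [0, 0, 0],
    [0, 0, 0],
    [0, 0, 0],
    [0, 0, 0]
  ],
  "xyz": [
    [0.03, 0.05, -0.03],
    [0.05, 0.2, -0.03],
    [0.05, 0.4, -0.03],
    [0.05, 0.6, -0.03],
    [0.05, 0.8, -0.03],
    [0.05, 1.0, -0.03],
    [0.05, 1.15, -0.03],
    [0.05, 1.25, -0.03]
  ],
  "gripper": [0.05, 0.05, 0.05, 0.05, 0.05, 0.05, 0.05, 0.05]
}}

```text
time: 21.85
ee_pos: [0.5281, 0.2854, 0.1826]
tcp_rot: [-180.0, 0.0, 81.5]
wrist_force: [-0.5, -0.2, -1.1]
opening: 0.0112
```

```bash
python3 mv.py .571 .2775 .181 81.5; python3 - <<'E'
from h import *
from workcell import bot
s=bot.camera("scene");t=bot.camera("top")
zoom(s["image"],330,150,385,225,8,"pics/r4.png")
E
```

```text
t 21.85 p [0.5281 0.2854 0.1826] rpy [-1.7999e+02  1.0000e-02  8.1500e+01] q [ 28.4  11.2  11.7  90.4  -0.  126.9] F [-0.5 -0.2 -1.1] op 0.0112
[0.571, 0.278, 0.181, 81.5] xyz [-0.04, 1.09, 0.04] dr [-0.0, 0.0, -0.0]
```

View pics/r4.png

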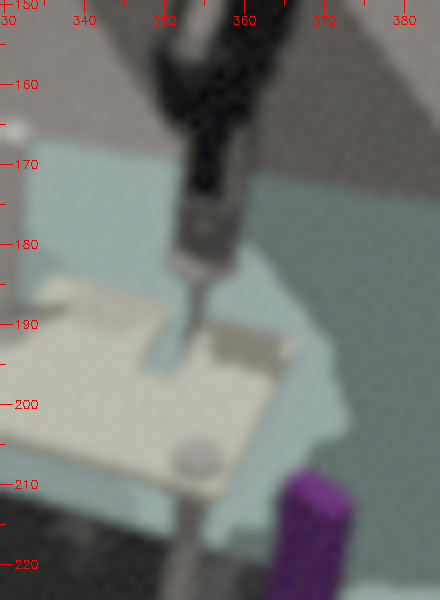

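{"op": "step_arm", "data": {
  "dr": [
    [0, 0, 0],
    [0, 0, 0],
    [0, 0, 0],
    [0, 0, 0],
    [0, 0, 0],
    [0, 0, 0],
    [0, 0, 0],
    [0, 0, 0]
  ],
  "xyz": [
    [-0.03, 0, 0],
    [-0.06, 0.05, 0],
    [-0.06, 0.2, 0],
    [-0.06, 0.4, 0],
    [-0.06, 0.6, 0],
    [-0.06, 0.8, 0],
    [-0.06, 1.0, 0],
    [-0.06, 1.07, 0]
  ],
  "gripper": [0.05, 0.05, 0.05, 0.05, 0.05, 0.05, 0.05, 0.05]
}}

```text
time: 22.75
ee_pos: [0.5704, 0.2766, 0.1825]
tcp_rot: [-180.0, 0.0, 81.5]
wrist_force: [0.1, -0.6, -0.9]
opening: 0.0114
```

```bash
python3 mv.py .571 .2768 .168 81.5; python3 - <<'E'
from h import *
from workcell import bot
s=bot.camera("scene");t=bot.camera("top")
zoom(s["image"],330,150,385,225,8,"pics/r5.png")
E
```

```text
t 22.75 p [0.5704 0.2766 0.1825] rpy [-1.7999e+02  1.0000e-02  8.1490e+01] q [ 25.9  16.1  17.4  91.3  -0.  124.4] F [ 0.1 -0.6 -0.9] op 0.0114
[0.571, 0.277, 0.168, 81.5] xyz [0.01, 0.02, 0.36] dr [-0.0, 0.0, -0.0]
```

View pics/r5.png

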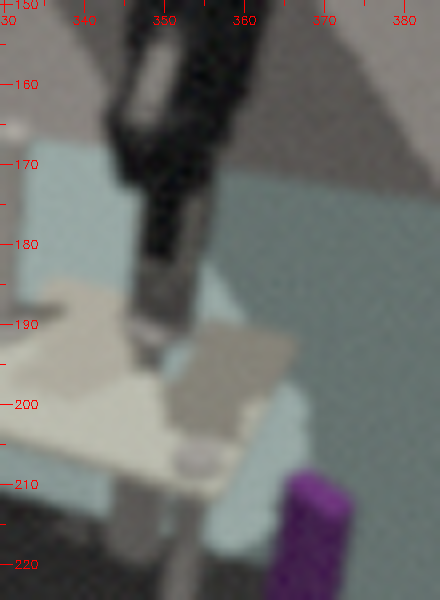

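{"op": "step_arm", "data": {
  "dr": [
    [0, 0, 0],
    [0, 0, 0],
    [0, 0, 0],
    [0, 0, 0],
    [0, 0, 0],
    [0, 0, 0],
    [0, 0, 0],
    [0, 0, 0]
  ],
  "xyz": [
    [0, 0.02, 0.08],
    [0, 0.02, 0.16],
    [0, 0.02, 0.22],
    [0, 0.02, 0.28],
    [0, 0.02, 0.32],
    [0, 0.02, 0.35],
    [0, 0.02, 0.36],
    [0, 0.02, 0.36]
  ],
  "gripper": [0.05, 0.05, 0.05, 0.05, 0.05, 0.05, 0.05, 0.05]
}}

```text
time: 23.65
ee_pos: [0.5702, 0.2767, 0.1685]
tcp_rot: [180.0, -0.0, 81.5]
wrist_force: [-0.7, 0.3, -0.8]
opening: 0.0112
```

```bash
python3 mv.py .571 .2768 .168 81.5; python3 - <<'E'
from h import *
from workcell import bot
s=bot.camera("scene");t=bot.camera("top")
zoom(s["image"],330,150,385,225,8,"pics/r6.png")
E
```

```text
t 23.65 p [0.5702 0.2767 0.1685] rpy [180.    -0.    81.52] q [ 25.9  15.9  15.6  89.7  -0.  124.4] F [-0.7  0.3 -0.8] op 0.0112
[0.571, 0.277, 0.168, 81.5] xyz [0.0, 0.02, 0.01] dr [0.0, -0.0, 0.0]
```

View pics/r6.png

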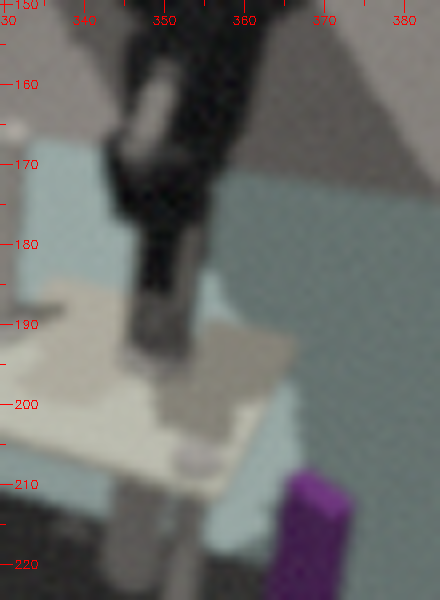

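{"op": "step_arm", "data": {
  "dr": [
    [0, 0, 0],
    [0, 0, 0],
    [0, 0, 0],
    [0, 0, 0],
    [0, 0, 0],
    [0, 0, 0],
    [0, 0, 0],
    [0, 0, 0]
  ],
  "xyz": [
    [0, 0.02, 0.01],
    [0, 0.02, 0.02],
    [0, 0.02, 0.03],
    [0, 0.02, 0.03],
    [0, 0.02, 0.03],
    [0, 0.02, 0.03],
    [0, 0.02, 0.03],
    [0, 0.02, 0.03]
  ],
  "gripper": [0.05, 0.05, 0.05, 0.05, 0.05, 0.05, 0.05, 0.05]
}}

```text
time: 24.55
ee_pos: [0.5711, 0.2767, 0.1682]
tcp_rot: [179.9, -0.0, 81.5]
wrist_force: [-2.1, -0.1, 6.0]
opening: 0.0117
```

Seated (6 N up). Releasing slowly.

{"op": "step_arm", "data": {
  "dr": [
    [0, 0, 0],
    [0, 0, 0],
    [0, 0, 0],
    [0, 0, 0],
    [0, 0, 0],
    [0, 0, 0],
    [0, 0, 0],
    [0, 0, 0]
  ],
  "xyz": [
    [0, 0, 0],
    [0, 0, 0],
    [0, 0, 0],
    [0, 0, 0],
    [0, 0, 0],
    [0, 0, 0],
    [0, 0, 0],
    [0, 0, 0]
  ],
  "gripper": [0.15, 0.18, 0.22, 0.28, 0.34, 0.4, 0.42, 0.42]
}}

```text
time: 25.35
ee_pos: [0.571, 0.2766, 0.1673]
tcp_rot: [-180.0, 0.0, 81.5]
wrist_force: [0.1, -0.2, 0.1]
opening: 0.0358
```

```bash
python3 mv.py .571 .2768 .168 81.5; python3 - <<'E'
from h import *
from workcell import bot
s=bot.camera("scene");t=bot.camera("top")
zoom(s["image"],330,150,385,225,8,"pics/r7.png")
E
```

```text
t 25.35 p [0.571  0.2766 0.1673] rpy [-180.      0.     81.52] q [ 25.8  16.   15.6  89.6  -0.  124.3] F [ 0.1 -0.2  0.1] op 0.0358
[0.571, 0.277, 0.168, 81.5] xyz [0.0, -0.0, -0.02] dr [-0.0, 0.0, 0.0]
```

View pics/r7.png

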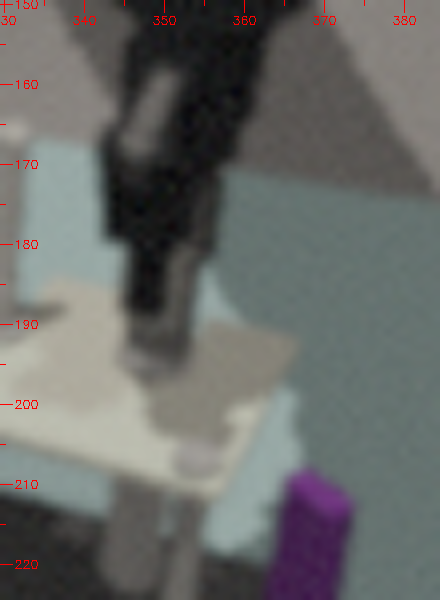

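Free and upright. Rising straight up.

{"op": "step_arm", "data": {
  "dr": [
    [0, 0, 0],
    [0, 0, 0],
    [0, 0, 0],
    [0, 0, 0],
    [0, 0, 0],
    [0, 0, 0],
    [0, 0, 0],
    [0, 0, 0]
  ],
  "xyz": [
    [0, 0, -0.1],
    [0, 0, -0.3],
    [0, 0, -0.6],
    [0, 0, -1.0],
    [0, 0, -1.5],
    [0, 0, -2.0],
    [0, 0, -2.5],
    [0, 0, -3.0]
  ],
  "gripper": [0.42, 0.42, 0.42, 0.42, 0.42, 0.42, 0.42, 0.42]
}}

```text
time: 26.25
ee_pos: [0.571, 0.2766, 0.2894]
tcp_rot: [179.9, -0.0, 81.5]
wrist_force: [-0.7, 1.1, 0.1]
opening: 0.0359
```

```bash
python3 arc.py .285 1.82; python3 - <<'E'
from h import *
from workcell import bot
s=bot.camera("scene");t=bot.camera("top")
zoom(s["image"],285,150,385,225,7,"pics/r8.png")
zoom(t["image"],285,170,355,250,7,"pics/r9.png")
E
```

```text
t 26.25 p [0.571  0.2766 0.2894] rpy [ 1.7994e+02 -4.0000e-02  8.1520e+01] q [ 25.8  19.4  33.7 104.2   0.  124.3] F [-0.7  1.1  0.1] op 0.0359
[0.587, -0.122, 0.285, 79.33] xyz [-9.8, 1.87, 0.11] dr [0.001, -0.001, 0.038]
```

View pics/r8.png

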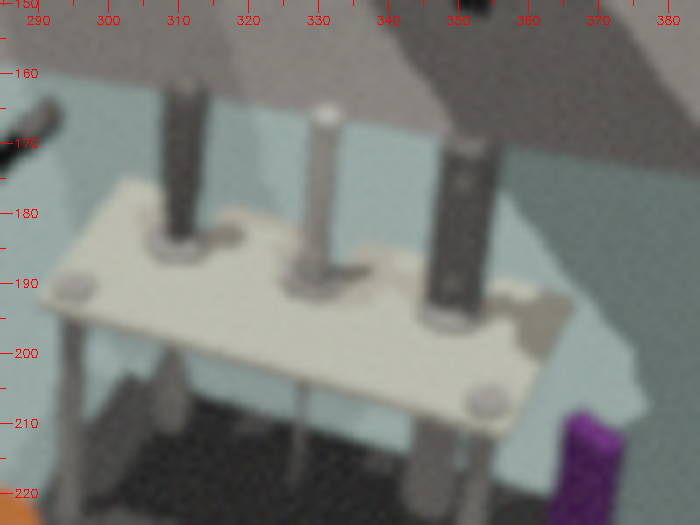

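View pics/r9.png

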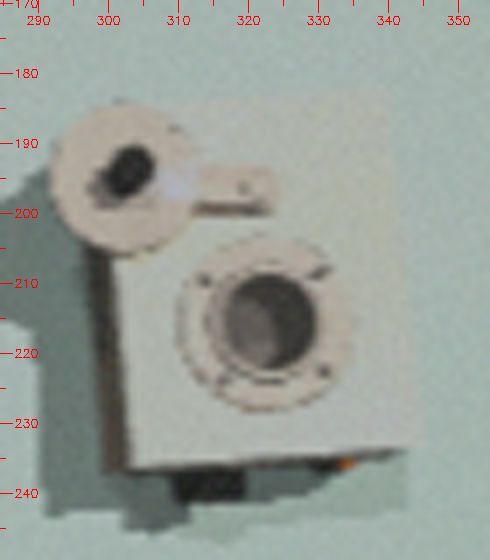

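```bash
python3 - <<'E'
from arc import *
from h import *
T=P("top")
for a in(1.5,1.6,1.65,1.7,1.75,1.8): k=kn(a,.1575);print(a,np.round(k,4),proj(T,k[:3]).round(1),proj(T,[k[0],k[1],.1275]).round(1))
E
python3 arc.py .289 1.7
```

```text
1.5 [ 0.5697 -0.1219  0.1575 97.6646] [[303.8 197.5]] [[302.4 198.9]]
1.6 [ 0.5752 -0.1214  0.1575 91.935 ] [[303.6 195.5]] [[302.2 197. ]]
1.65 [ 0.5779 -0.1214  0.1575 89.0703] [[303.5 194.6]] [[302.1 196. ]]
1.7 [ 0.5807 -0.1215  0.1575 86.2055] [[303.5 193.6]] [[302.2 195.1]]
1.75 [ 0.5834 -0.1217  0.1575 83.3407] [[303.6 192.6]] [[302.2 194.2]]
1.8 [ 0.5861 -0.1221  0.1575 80.4759] [[303.7 191.6]] [[302.3 193.2]]
t 26.35 p [0.5715 0.2769 0.2913] rpy [ 1.7975e+02 -1.7000e-01  8.1520e+01] q [ 25.8  19.4  33.8 104.1   0.  124.3] F [ 1.  -0.3  0.7] op 0.0362
[0.581, -0.121, 0.289, 86.205] xyz [-9.82, 1.69, 0.04] dr [0.005, -0.003, -0.082]
```

{"op": "step_arm", "data": {
  "dr": [
    [0, 0, 0],
    [0, 0, 0],
    [0, 0, 0],
    [0, 0, 0],
    [0, 0, 0],
    [0, 0, 0],
    [0, 0, 0],
    [0, 0, 0]
  ],
  "xyz": [
    [-0.3, 0.1, 0],
    [-1.0, 0.2, 0],
    [-1.8, 0.35, 0],
    [-2.7, 0.5, 0],
    [-3.6, 0.65, 0],
    [-4.5, 0.8, 0],
    [-5.4, 1.0, 0],
    [-6.3, 1.15, 0]
  ],
  "gripper": [0.42, 0.42, 0.42, 0.42, 0.42, 0.42, 0.42, 0.42]
}}

```text
time: 27.15
ee_pos: [0.5787, 0.0183, 0.2862]
tcp_rot: [-179.9, 0.0, 81.5]
wrist_force: [1.1, -0.8, 0.5]
opening: 0.036
```

```bash
python3 arc.py .2 1.74
```

```text
t 27.15 p [0.5787 0.0183 0.2862] rpy [-1.7992e+02  3.0000e-02  8.1500e+01] q [  1.8  10.9  22.9 102.1  -0.  100.3] F [ 1.1 -0.8  0.5] op 0.036
[0.583, -0.122, 0.2, 83.914] xyz [-3.45, 0.62, 2.16] dr [-0.001, 0.0, -0.042]
```

{"op": "step_arm", "data": {
  "dr": [
    [0, 0, 0],
    [0, 0, -0.02],
    [0, 0, -0.042],
    [0, 0, -0.042],
    [0, 0, -0.042],
    [0, 0, -0.042],
    [0, 0, -0.042],
    [0, 0, -0.042]
  ],
  "xyz": [
    [-0.7, 0.12, 0.2],
    [-1.5, 0.25, 0.5],
    [-2.3, 0.4, 0.9],
    [-2.9, 0.5, 1.3],
    [-3.3, 0.6, 1.7],
    [-3.45, 0.62, 2.0],
    [-3.45, 0.62, 2.16],
    [-3.45, 0.62, 2.16]
  ],
  "gripper": [0.42, 0.42, 0.42, 0.42, 0.42, 0.42, 0.42, 0.42]
}}

```text
time: 27.95
ee_pos: [0.5829, -0.1191, 0.1999]
tcp_rot: [-179.9, -0.0, 83.9]
wrist_force: [-0.1, -0.0, -0.1]
opening: 0.0365
```

```bash
python3 arc.py .135 1.74; python3 - <<'E'
from h import *
from workcell import bot
s=bot.camera("scene")
p=bot.get_obs()["ee_pos"];print(proj(s,p).round(1),proj(s,[.5829,-.1217,.1575]).round(1))
zoom(s["image"],190,120,245,195,8,"pics/c1.png")
E
```

```text
t 27.95 p [ 0.5829 -0.1191  0.1999] rpy [-1.799e+02 -2.000e-02  8.393e+01] q [-11.6  10.8  13.1  92.4   0.   84.5] F [-0.1 -0.  -0.1] op 0.0365
[0.583, -0.122, 0.135, 83.914] xyz [-0.06, 0.01, 1.62] dr [-0.002, -0.0, 0.0]
[[218.  156.4]] [[218.4 168.1]]
```

View pics/c1.png

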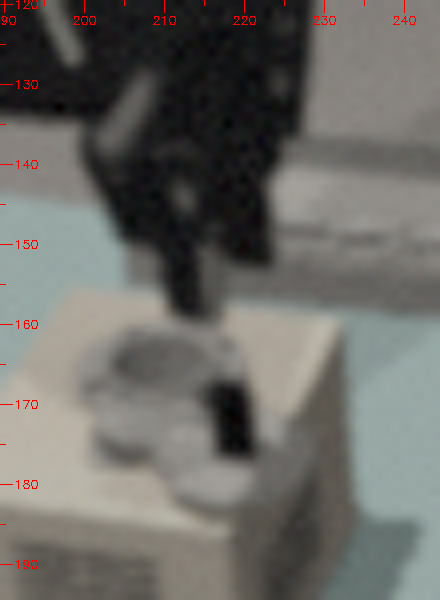

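{"op": "step_arm", "data": {
  "dr": [
    [0, 0, 0],
    [0, 0, 0],
    [0, 0, 0],
    [0, 0, 0],
    [0, 0, 0],
    [0, 0, 0],
    [0, 0, 0],
    [0, 0, 0]
  ],
  "xyz": [
    [-0.05, 0, 0.1],
    [-0.05, 0, 0.3],
    [-0.05, 0, 0.55],
    [-0.05, 0, 0.8],
    [-0.05, 0, 1.05],
    [-0.05, 0, 1.3],
    [-0.05, 0, 1.5],
    [-0.05, 0, 1.62]
  ],
  "gripper": [0.42, 0.42, 0.42, 0.42, 0.42, 0.42, 0.42, 0.42]
}}

```text
time: 28.8
ee_pos: [0.583, -0.1215, 0.135]
tcp_rot: [-179.9, -0.0, 83.9]
wrist_force: [-0.2, 0.3, -1.2]
opening: 0.0361
```

```bash
python3 arc.py .135 1.68 1.57 1.45 1.33 1.21 1.09 .97 .85
```

```text
t 28.8 p [ 0.583  -0.1215  0.135 ] rpy [-1.7995e+02 -1.0000e-02  8.3920e+01] q [-11.8  10.4   5.5  85.1   0.   84.3] F [-0.2  0.3 -1.2] op 0.0361
[0.58, -0.121, 0.135, 87.351] xyz [-0.01, -0.09, -0.0] dr [-0.001, -0.0, -0.06]
[0.574, -0.121, 0.135, 93.654] xyz [-0.02, -0.24, -0.0] dr [-0.001, -0.0, -0.17]
[0.567, -0.122, 0.135, 100.529] xyz [-0.06, -0.4, 0.0] dr [-0.001, -0.0, -0.29]
[0.561, -0.124, 0.135, 107.405] xyz [-0.12, -0.55, 0.0] dr [-0.001, -0.0, -0.41]
[0.554, -0.126, 0.135, 114.28] xyz [-0.19, -0.7, 0.0] dr [-0.001, -0.0, -0.53]
[0.549, -0.129, 0.135, 121.156] xyz [-0.29, -0.84, 0.0] dr [-0.001, -0.0, -0.65]
[0.543, -0.133, 0.135, 128.031] xyz [-0.39, -0.96, 0.0] dr [-0.001, -0.0, -0.77]
[0.538, -0.137, 0.135, 134.907] xyz [-0.51, -1.07, 0.0] dr [-0.001, -0.001, -0.89]
```

{"op": "step_arm", "data": {
  "dr": [
    [0, 0, -0.06],
    [0, 0, -0.17],
    [0, 0, -0.29],
    [0, 0, -0.41],
    [0, 0, -0.53],
    [0, 0, -0.65],
    [0, 0, -0.77],
    [0, 0, -0.89]
  ],
  "xyz": [
    [-0.01, -0.09, 0],
    [-0.02, -0.24, 0],
    [-0.06, -0.4, 0],
    [-0.12, -0.55, 0],
    [-0.19, -0.7, 0],
    [-0.29, -0.84, 0],
    [-0.39, -0.96, 0],
    [-0.51, -1.07, 0]
  ],
  "gripper": [0.42, 0.42, 0.42, 0.42, 0.42, 0.42, 0.42, 0.42]
}}

```text
time: 29.6
ee_pos: [0.5387, -0.1374, 0.1363]
tcp_rot: [180.0, 0.0, 135.2]
wrist_force: [1.3, -0.2, 0.5]
opening: 0.0356
```

```bash
python3 arc.py .135 .75 .63 .51 .39 .27 .15 .05 0
```

```text
t 29.6 p [ 0.5387 -0.1374  0.1363] rpy [1.7997e+02 4.0000e-02 1.3521e+02] q [-14.3   4.9  -0.5  84.5   0.   30.5] F [ 1.3 -0.2  0.5] op 0.0356
[0.534, -0.141, 0.135, 140.636] xyz [0.0, -0.15, 0.03] dr [0.0, 0.001, -0.095]
[0.531, -0.147, 0.135, 147.512] xyz [-0.02, -0.31, 0.03] dr [0.0, 0.001, -0.215]
[0.527, -0.153, 0.135, 154.387] xyz [-0.07, -0.47, 0.03] dr [0.0, 0.001, -0.335]
[0.525, -0.159, 0.135, 161.263] xyz [-0.13, -0.62, 0.03] dr [0.0, 0.001, -0.455]
[0.523, -0.165, 0.135, 168.138] xyz [-0.21, -0.76, 0.03] dr [0.0, 0.001, -0.575]
[0.522, -0.172, 0.135, 175.014] xyz [-0.31, -0.9, 0.03] dr [0.0, 0.001, -0.695]
[0.522, -0.177, 0.135, 180.744] xyz [-0.4, -1.0, 0.03] dr [0.0, 0.001, -0.795]
[0.522, -0.18, 0.135, 183.608] xyz [-0.45, -1.04, 0.03] dr [0.0, 0.001, -0.845]
```

{"op": "step_arm", "data": {
  "dr": [
    [0, 0, -0.095],
    [0, 0, -0.215],
    [0, 0, -0.335],
    [0, 0, -0.455],
    [0, 0, -0.575],
    [0, 0, -0.695],
    [0, 0, -0.795],
    [0, 0, -0.845]
  ],
  "xyz": [
    [0, -0.15, 0],
    [-0.02, -0.31, 0],
    [-0.07, -0.47, 0],
    [-0.13, -0.62, 0],
    [-0.21, -0.76, 0],
    [-0.31, -0.9, 0],
    [-0.4, -1.0, 0],
    [-0.45, -1.04, 0]
  ],
  "gripper": [0.42, 0.42, 0.42, 0.42, 0.42, 0.42, 0.42, 0.42]
}}

```text
time: 30.4
ee_pos: [0.5219, -0.1797, 0.1362]
tcp_rot: [180.0, 0.0, -176.5]
wrist_force: [-0.1, 0.9, 1.2]
opening: 0.0358
```

```bash
python3 mv.py .5221 -.188 .135 183.6;python3 - <<'E'
from h import *
from workcell import bot
s=bot.camera("scene")
zoom(s["image"],185,120,240,195,8,"pics/c2.png")
E
```

```text
t 30.4 p [ 0.5219 -0.1797  0.1362] rpy [ 1.8000e+02  3.0000e-02 -1.7646e+02] q [-19.    4.4  -1.1  84.5   0.  -22.5] F [-0.1  0.9  1.2] op 0.0358
[0.522, -0.188, 0.135, 183.6] xyz [0.01, -0.21, 0.03] dr [0.0, 0.0, -0.001]
```

View pics/c2.png

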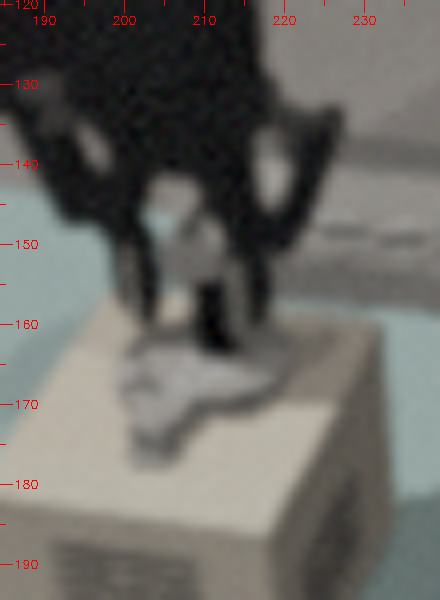

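{"op": "step_arm", "data": {
  "dr": [
    [0, 0, 0],
    [0, 0, 0],
    [0, 0, 0],
    [0, 0, 0],
    [0, 0, 0],
    [0, 0, 0],
    [0, 0, 0],
    [0, 0, 0]
  ],
  "xyz": [
    [0, -0.03, 0],
    [0, -0.06, 0],
    [0, -0.09, 0],
    [0, -0.12, 0],
    [0, -0.15, 0],
    [0, -0.18, 0],
    [0, -0.2, 0],
    [0, -0.2, 0]
  ],
  "gripper": [0.42, 0.42, 0.42, 0.42, 0.42, 0.42, 0.42, 0.42]
}}

```text
time: 31.25
ee_pos: [0.5224, -0.1876, 0.1361]
tcp_rot: [-180.0, 0.0, -176.7]
wrist_force: [-0.8, 0.0, 0.1]
opening: 0.0359
```

{"op": "step_arm", "data": {
  "dr": [
    [0, 0, 0],
    [0, 0, 0],
    [0, 0, 0],
    [0, 0, 0],
    [0, 0, 0],
    [0, 0, 0],
    [0, 0, 0],
    [0, 0, 0]
  ],
  "xyz": [
    [0, -0.01, 0],
    [0, -0.02, 0],
    [0, -0.03, 0],
    [0, -0.04, 0],
    [0, -0.04, 0],
    [0, -0.04, 0],
    [0, -0.04, 0],
    [0, -0.04, 0]
  ],
  "gripper": [0.42, 0.42, 0.42, 0.42, 0.42, 0.42, 0.42, 0.42]
}}

```text
time: 32.05
ee_pos: [0.5224, -0.1888, 0.1361]
tcp_rot: [180.0, -0.0, -176.7]
wrist_force: [-2.3, 2.5, -0.0]
opening: 0.0358
```

{"op": "step_arm", "data": {
  "dr": [
    [0, 0, 0],
    [0, 0, 0],
    [0, 0, 0],
    [0, 0, 0],
    [0, 0, 0],
    [0, 0, 0],
    [0, 0, 0],
    [0, 0, 0]
  ],
  "xyz": [
    [0, -0.01, 0],
    [0, -0.02, 0],
    [0, -0.03, 0],
    [0, -0.03, 0],
    [0, -0.03, 0],
    [0, -0.03, 0],
    [0, -0.03, 0],
    [0, -0.03, 0]
  ],
  "gripper": [0.42, 0.42, 0.42, 0.42, 0.42, 0.42, 0.42, 0.42]
}}

```text
time: 32.85
ee_pos: [0.5224, -0.189, 0.1361]
tcp_rot: [179.9, -0.0, -176.6]
wrist_force: [-2.3, 9.6, 1.7]
opening: 0.036
```

```bash
python3 mv.py .5221 -.188 .135 183.3;python3 - <<'E'
from h import *
from workcell import bot
s=bot.camera("scene")
zoom(s["image"],185,120,240,195,8,"pics/c3.png")
E
```

```text
t 32.85 p [ 0.5224 -0.189   0.1361] rpy [ 179.86   -0.   -176.61] q [-20.    4.9  -0.5  84.6   0.1 -23.3] F [-2.3  9.6  1.7] op 0.036
[0.522, -0.188, 0.135, 183.3] xyz [0.01, 0.02, 0.03] dr [0.002, -0.0, 0.002]
```

View pics/c3.png

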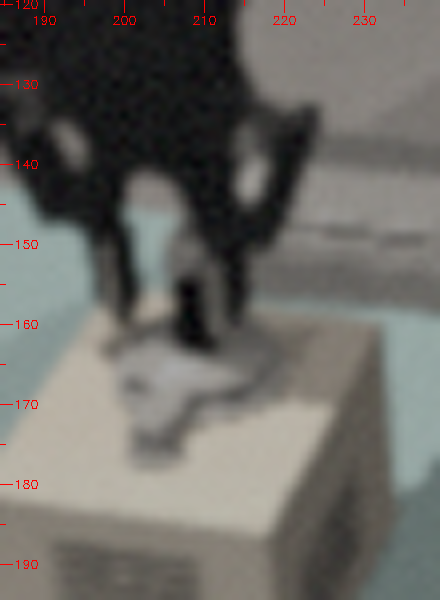

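{"op": "step_arm", "data": {
  "dr": [
    [0, 0, 0],
    [0, 0, 0],
    [0, 0, 0],
    [0, 0, 0],
    [0, 0, 0],
    [0, 0, 0],
    [0, 0, 0],
    [0, 0, 0]
  ],
  "xyz": [
    [0, 0.1, 0],
    [0, 0.2, 0],
    [0, 0.23, 0],
    [0, 0.23, -0.3],
    [0, 0.23, -0.8],
    [0, 0.23, -1.4],
    [0, 0.23, -2.0],
    [0, 0.23, -2.6]
  ],
  "gripper": [0.42, 0.42, 0.42, 0.42, 0.42, 0.42, 0.42, 0.42]
}}

```text
time: 33.7
ee_pos: [0.5219, -0.1812, 0.2421]
tcp_rot: [-180.0, 0.1, -176.7]
wrist_force: [0.7, 0.2, 0.4]
opening: 0.0359
```

{"op": "step_arm", "data": {
  "dr": [
    [0, 0, 0],
    [0, 0, 0],
    [0, 0, 0],
    [0, 0, 0],
    [0, 0, 0],
    [0, 0, 0],
    [0, 0, 0],
    [0, 0, 0]
  ],
  "xyz": [
    [0.4, 0, -0.2],
    [1.0, 0, -0.4],
    [1.8, 0, -0.5],
    [2.6, 0, -0.5],
    [3.4, 0, -0.5],
    [4.0, 0, -0.5],
    [4.4, 0, -0.5],
    [4.5, 0, -0.5]
  ],
  "gripper": [0.42, 0.42, 0.42, 0.42, 0.42, 0.42, 0.42, 0.42]
}}

```text
time: 34.5
ee_pos: [0.3412, -0.1917, 0.2616]
tcp_rot: [-179.9, 0.1, -176.7]
wrist_force: [1.0, -0.5, -0.1]
opening: 0.0358
```

```bash
python3 mv.py .35 -.18 .25 183;python3 - <<'E'
from h import *
from workcell import bot
from arc import kn
s=bot.camera("scene");t=bot.camera("top")
for a in(0,.05,.1,.13): print(a,proj(t,kn(a,.1575)[:3]).round(1),proj(s,kn(a,.1575)[:3]).round(1))
cv2.imwrite("pics/f1.png",cv2.resize(s["image"][:,:,::-1],(768,576)));cv2.imwrite("pics/f2.png",cv2.resize(t["image"][:,:,::-1],(768,576)))
zoom(s["image"],185,140,240,195,8,"pics/c4.png")
zoom(t["image"],285,170,355,250,7,"pics/c5.png")
E
```

```text
t 34.5 p [ 0.3412 -0.1917  0.2616] rpy [-1.7991e+02  1.0000e-01 -1.7673e+02] q [-29.3 -15.8  -5.6 100.   -0.  -32.6] F [ 1.  -0.5 -0.1] op 0.0358
[0.35, -0.18, 0.25, 183.0] xyz [-0.24, 0.28, 0.29] dr [-0.002, 0.002, 0.005]
0 [[325.1 214.5]] [[208.9 154.8]]
0.05 [[324.1 214.6]] [[209.7 154.9]]
0.1 [[323.2 214.6]] [[210.5 155.1]]
0.13 [[322.6 214.5]] [[211.  155.1]]
```

View pics/f1.png

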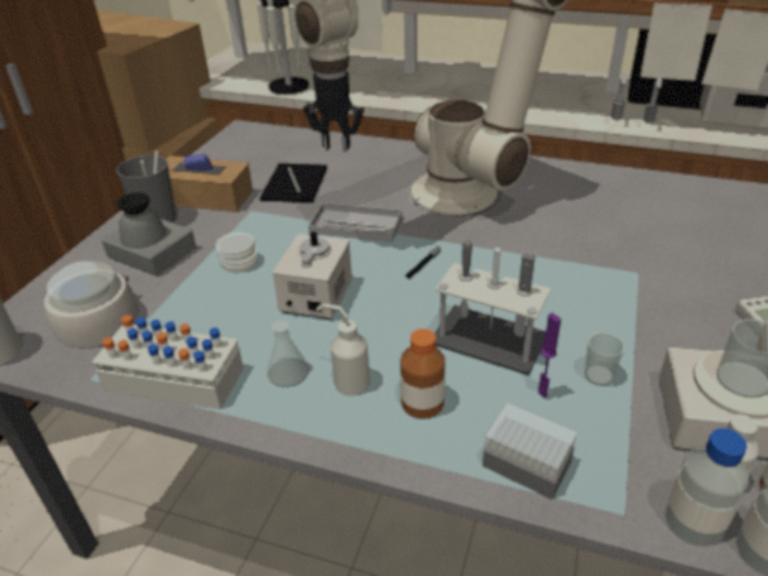

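View pics/f2.png

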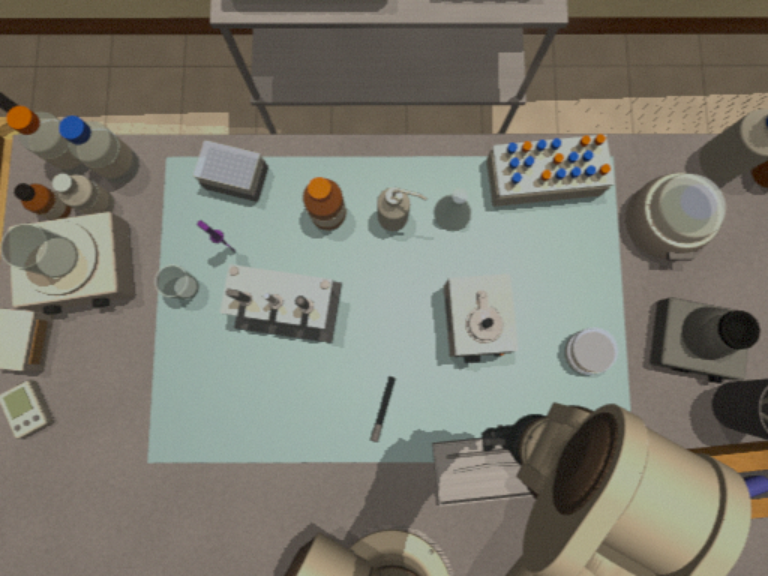

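View pics/c4.png

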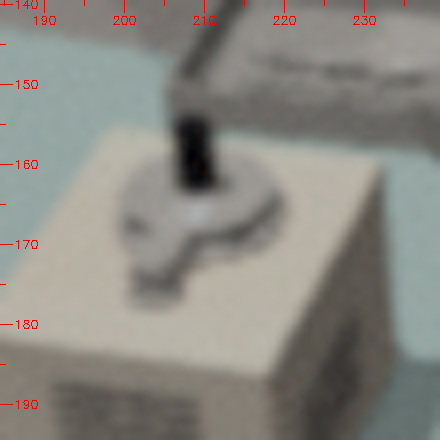

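View pics/c5.png

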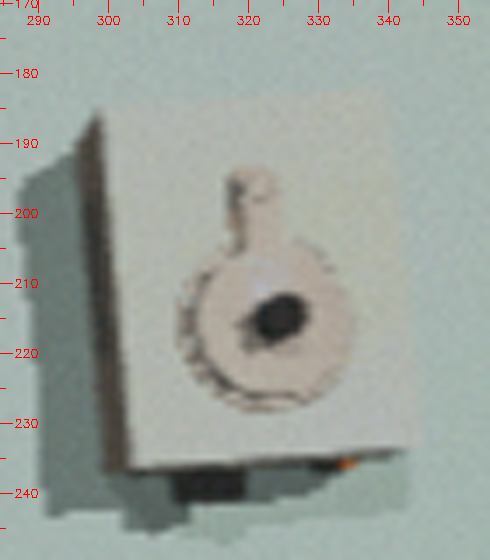

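```bash
python3 -c "
from workcell import bot
print(bot.job_done())"
```

```text
the job is handed in; nothing more can be done
None
```

I sterilised the spatula, hung it back in its slot and shut the cover. The job is handed in at about 34.5 s of the 72 s allowed, and no verdict was reported.

- **Cover opened:** I swung it to about 1.74 rad by its knob, so the well was wholly clear.
- **Sterilising:** I took the spatula from slot 2 (the +y slot) and lowered it until the top of the blade was about 13 mm below the well's mouth. It stayed there for more than 3 s. Wrist readings never went above about 2 N while it was in the well, so I saw no sign of a knock.
- **Hanging back:** It went in through the front of the same slot. I felt the collar seat at 6 N before letting go, and the picture afterwards showed it upright.
- **Cover shut:** I pushed it against its stop until it read 9.6 N with no further movement. The knob then appeared within half a pixel of its shut position in both cameras.

The last pictures show the needle and scoop still hanging, the other objects where they were, and the arm clear of everything. None of my checks failed or disagreed by more than a pixel (about 3 mm). The slot and well positions come from the cameras alone, so they are good to a few millimetres.

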